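Stopper the flasks and hang up the basket

ROBOT

A 6-joint arm with a two-finger parallel gripper is mounted at the origin on the work surface. World frame = base frame: x ahead of the robot, y to its left, z up, the work surface at z = 0. Lengths are in m, angles in degrees, forces in N, time in s.
With the tool pointing down it reaches from about 0.325 to 0.775 m from the base axis. Payload 9.3 kg.
Tool frame: the origin (TCP) lies at the very end of the fingers, on their centre line; the grasp point (between the pads) lies 19 mm behind it (bot.tcp_to_grasp is the distance from the TCP to the grasp point, in m); x points along the fingers, z is the direction in which the jaws open and shut, and the axes are right-handed (so a half turn about x gives the same grasp; the last joint's range is limited). The gripper opens to 85 mm and grips with 20 to 120 N. Pads are 22 mm wide; open, the fingers measure 114 mm over their backs; the gripper's body (76 mm by 85 mm) begins 54 mm behind the grasp point. The pads swing forward as they close: fully open they stand 13 mm farther back than shut.
Start: joints at [-84.374, 14.817, 1.232, 76.415, 0, 81.257], TCP at [0.136, -0.533, 0.194] pointing down, gripper open.
Joint ranges: [-174.27, 174.27], [-52.1, 104.24], [-59.71, 78.15], [-110.17, 111.67], [-87.03, 83.33], [-180, 180]. Speed limits (degrees/s): [127.2, 127.2, 159.86, 180, 180, 180].

INTERFACE

Orientations are given as a 3x3 rotation matrix whose columns are the frame's x, y, z axes.
In Python, from workcell import bot, optics gives the robot as it stands.
- The arm moves only by the tool send_rows, never from a script. Its argument "deltas" is a list of rows, each a list of 3 entries, a list of its own where there are three numbers: the finger opening in m, from 0 to 0.0854, then the shift along the tool's x, y, z in m, then the turn about the tool's x in rad. A call has 1 to 5 rows; each row shifts and turns the commanded pose from where the row before left it, along the tool's axes as they then stand; what a row does not reach is not made up. A row lasts 1/8 s, in which the tool goes at most 62.5 mm and 10.7 degrees, less where a joint would pass 70% of its speed; a pose out of reach is approached as far as the arm can. A call with a gripper value outside its range is refused whole. The fingers move at their own pace and stop on an object; "force" is the grip in N (left out, the last holds). Time passes only in rows, so rows that do not move let the fingers close. It gives the time, the measured TCP pose, the force and the opening at its end, in the units of the state.
- bot.get_obs(): the state, without advancing time (a new reading comes with each control period).
- optics.capture(name): name is "scene" or "side" or "wrist"; returns the picture (420x560x3 uint8, red, green, blue); there is no depth.
- optics.calibration(name): a dict with "vertical_fov" (degrees; the focal length in pixels is half the picture's height over the tangent of half this angle, whatever the lens; pixels are square), "cx", "cy" (the principal point, pixels), "R" (3x3) and "t" (3): a world point X has camera coordinates R X + t; the wrist camera has in their place "T_tool_cam" (4x4, takes a point from camera to tool coordinates, whose origin is the TCP and whose axes are the tool frame's). Camera axes: x right, y down, z forward; pixel columns grow to the right and rows downward; lengths in m; the calibration is good to about 2 mm. A picture is of the moment at which its call begins: read the wrist's pose just before it. calibration takes no time and is no camera call.
- bot.close_job(): hands the job in, once; it reports no verdict.
The state is a dict: "clock": time; "joints": joint angles; "dq": joint speeds; "tau": joint torques, N m; "ee_pos": TCP position; "ee_rot": TCP orientation; "contact_force": force on the tool from outside, world axes, zero at the start; "moment": the same for the moment, N m; "opening": finger opening in m.
Only numpy, scipy, OpenCV 4.12 (cv2) and the standard library are available. Lean on these libraries where they do the work, as an engineer would, in place of code of your own. Each camera call takes 0.05 s, during which the arm holds its last target. There are 200 camera calls.

TASK

Close up the flasks on the lab bench: set every stopper that is out into the flask whose neck band has the same colour, upright and fully home with its head resting on the rim, leaving the flasks standing. Also hang the empty stopper basket by its bail on the stand's hook so that it hangs level and still, and leave the other things on the bench where they are.

Things in the scene. Friction and masses are not known exactly. Their poses are not given: they have to be found in the camera images.
- flask_blue: loose clear-glass conical flask with a blue band round its neck; foot 86 mm across, cone up to a straight neck 47 mm across outside, 125 mm high, about 0.28 kg, empty. Origin at the centre of its underside, z up.
- mouth_blue (a point): centre of the mouth (top of the rim) of the blue-banded flask; neck bore 40 mm, 37 mm deep, z up out of the neck.
- stopper_blue: loose blue stopper, may be absent; starts standing on its narrow end. Heavy tapered plug 32 mm across at the bottom widening to 36 mm over 26 mm of height, above it a straight round head 46 mm across and 26 mm high (top at 52 mm), about 50 g. Origin at the centre of the plug's lower end, z up through the head. Fully home, the head's underside rests on the flask's rim and the origin is 26 mm below the mouth.
- flask_green: loose clear-glass conical flask with a green band round its neck; foot 86 mm across, cone up to a straight neck 47 mm across outside, 125 mm high, about 0.28 kg, empty. Origin at the centre of its underside, z up.
- mouth_green (a point): centre of the mouth (top of the rim) of the green-banded flask; neck bore 40 mm, 37 mm deep, z up out of the neck.
- stopper_green: loose green stopper, may be absent; starts standing on its narrow end. Heavy tapered plug 32 mm across at the bottom widening to 36 mm over 26 mm of height, above it a straight round head 46 mm across and 26 mm high (top at 52 mm), about 50 g. Origin at the centre of the plug's lower end, z up through the head. Fully home, the head's underside rests on the flask's rim and the origin is 26 mm below the mouth.
- flask_orange: loose clear-glass conical flask with an orange band round its neck; foot 86 mm across, cone up to a straight neck 47 mm across outside, 125 mm high, about 0.28 kg, empty. Origin at the centre of its underside, z up.
- mouth_orange (a point): centre of the mouth (top of the rim) of the orange-banded flask; neck bore 40 mm, 37 mm deep, z up out of the neck.
- stopper_orange: loose orange stopper, may be absent; starts standing on its narrow end. Heavy tapered plug 32 mm across at the bottom widening to 36 mm over 26 mm of height, above it a straight round head 46 mm across and 26 mm high (top at 52 mm), about 50 g. Origin at the centre of the plug's lower end, z up through the head. Fully home, the head's underside rests on the flask's rim and the origin is 26 mm below the mouth.
- flask_black: loose clear-glass conical flask with a black band round its neck; foot 86 mm across, cone up to a straight neck 47 mm across outside, 125 mm high, about 0.28 kg, empty. Origin at the centre of its underside, z up.
- mouth_black (a point): centre of the mouth (top of the rim) of the black-banded flask; neck bore 40 mm, 37 mm deep, z up out of the neck.
- stopper_black: loose black stopper, may be absent; starts standing on its narrow end. Heavy tapered plug 32 mm across at the bottom widening to 36 mm over 26 mm of height, above it a straight round head 46 mm across and 26 mm high (top at 52 mm), about 50 g. Origin at the centre of the plug's lower end, z up through the head. Fully home, the head's underside rests on the flask's rim and the origin is 26 mm below the mouth.
- flask_yellow: loose clear-glass conical flask with a yellow band round its neck; foot 86 mm across, cone up to a straight neck 47 mm across outside, 125 mm high, about 0.28 kg, empty. Origin at the centre of its underside, z up.
- mouth_yellow (a point): centre of the mouth (top of the rim) of the yellow-banded flask; neck bore 40 mm, 37 mm deep, z up out of the neck.
- stopper_yellow: loose yellow stopper, may be absent; starts standing on its narrow end. Heavy tapered plug 32 mm across at the bottom widening to 36 mm over 26 mm of height, above it a straight round head 46 mm across and 26 mm high (top at 52 mm), about 50 g. Origin at the centre of the plug's lower end, z up through the head. Fully home, the head's underside rests on the flask's rim and the origin is 26 mm below the mouth.
- basket: loose white stopper basket, 110 (x) by 94 (y) by 55 mm high, about 0.16 kg, empty, with a rigid steel bail (bar 6 mm thick) in its own y-z plane: legs at y = +-45 mm, sloping in to a level top 30 mm long with its centre line at z = 125 mm; on the middle of the bail stands a black square grip, 18 by 18 mm, from z = 123 to 165 mm. Origin at the centre of the underside, z up. Same when turned half round.
- bail (a point): middle of the bail's top bar, at (0, 0, 125 mm) of the basket, on the bar's centre line
- stand: fixed support stand; origin at the foot of its 14 mm post, which is 235 mm high; base plate 160 mm wide (y), from 90 mm behind to 60 mm in front of the post, 12 mm thick. At a height of 200 mm (centre line) a steel hook, 8 mm thick, runs 105 mm along the stand's -x (towards the robot), then turns up to a tip 113 mm from the post, top at 226 mm. z up.
- hook_seat (a point): point on the stand's hook where the middle of the bail belongs, 80 mm in front of the post (stand's -x), at a height of 207 mm: the centre line of a 6 mm bail lying on the hook. Axes as the stand's; the tip is 33 mm off towards -x, its top 19 mm higher. The bail hangs across the hook, the basket's y along the stand's y.
- tape: bystander, loose, to be left alone: blue roll of tape lying flat, 68 mm across, 24 high. Origin at its underside's centre.
- pen: bystander, loose, to be left alone: grey and black marker pen lying down, 135 mm long, 15 thick. Origin at its underside's centre.
- vial: bystander, loose, to be left alone: small glass vial with a white cap, 34 mm across, 60 high. Origin at its underside's centre.
- reagent: bystander, loose, to be left alone: amber jar with an orange cap, 60 mm across, 100 high. Origin at its underside's centre.
- jar: bystander, loose, to be left alone: clear jar with a blue cap, 60 mm across, 85 high. Origin at its underside's centre.
Things that resemble listed ones, but are neither listed nor needed, are in the scene too. What is shaped like the basket but brown is not meant.

How it is judged (in metres and radians):
At the end, for the whole second after the job is handed in: Each stopper present in its own flask: within 6 mm of the mouth's axis, 23-30 mm deep, tilt < 0.12 rad, at rest; flasks upright (< 0.1 rad). Basket on the hook: bail within 25 mm sideways, -32 to +60 mm along, -10 to +15 mm in height of the seat, borne by the stand, tilt < 0.3 rad, < 50 mm/s (horizontal distance between stopper_blue and mouth_blue below 0.006 m and z of stopper_blue in the frame of mouth_blue between -0.03 and -0.023 m and angle between each of stopper_blue, stopper_green, stopper_orange, stopper_black, stopper_yellow's own z axis and vertical below 0.12 rad and linear speed of each of stopper_blue, stopper_green, stopper_orange, stopper_black, stopper_yellow below 0.02 m/s and angle between each of flask_blue, flask_green, flask_orange, flask_black, flask_yellow's own z axis and vertical below 0.1 rad and horizontal distance between stopper_green and mouth_green below 0.006 m and z of stopper_green in the frame of mouth_green between -0.03 and -0.023 m and horizontal distance between stopper_orange and mouth_orange below 0.006 m and z of stopper_orange in the frame of mouth_orange between -0.03 and -0.023 m and horizontal distance between stopper_black and mouth_black below 0.006 m and z of stopper_black in the frame of mouth_black between -0.03 and -0.023 m and horizontal distance between stopper_yellow and mouth_yellow below 0.006 m and z of stopper_yellow in the frame of mouth_yellow between -0.03 and -0.023 m and x of bail in the frame of hook_seat between -0.032 and 0.06 m and y of bail in the frame of hook_seat between -0.025 and 0.025 m and z of bail in the frame of hook_seat between -0.01 and 0.015 m and contact force between basket and stand above 0.3 N and angle between basket's own z axis and vertical below 0.3 rad and linear speed of basket below 0.05 m/s); the robot touches nothing.
It fails at once if a flask is tipped over (more than 30 degrees) (angle between any of flask_blue, flask_green, flask_orange, flask_black, flask_yellow's own z axis and vertical above 0.52 rad).
It fails at once if one of the other things on the bench (tape, pen, vial, jars) is shifted more than 50 mm (distance of any of tape, pen, vial, reagent, jar from where it was at the start of the episode above 0.05 m).
Of stopper_blue, stopper_green, stopper_orange, stopper_black, stopper_yellow only 4 to 5 are there at a start; the rules pass over those that are not, and their reading is None.
At some moment in a run one of flask_blue, flask_green, flask_orange, flask_black, flask_yellow, basket may be knocked a few centimetres aside while the robot is not near it.
It also fails if it takes over 200 s, if anything falls off the work surface, if the arm or the gripper's body presses on something with over 40 N, if the wrist force passes 120 N, or if a joint passes its speed limit or range.

## Working session

There is one attempt and no reset: what is moved stays moved. The work goes in short steps, Python scripts to look and compute and a tool call to move; the robot and the scene stay as the last step left them, time stands still between calls to the robot, and variables do not carry over. Pictures are saved under pics/ and viewed, about 12 in all and at most 16, crops included, and the job is handed in when it is done.

Besides the shell and the picture viewer there is one more tool, called after "Emit:" as a command line: name --argument value ..., lists and objects as JSON in quotes. send_rows: Moves the arm, as the interface text tells. Its arguments: {"type":"object","properties":{"deltas":{"type":"array","items":{"type":"array"}},"force":{"type":"number"}},"required":["deltas"]}

```bash
ls; mkdir -p pics
python3 - <<'E'
from workcell import bot, optics
import cv2, numpy as np
o=bot.get_obs(); print(o['clock'],o['ee_pos'],np.round(o['ee_rot'],3).tolist(),o['opening'],bot.tcp_to_grasp)
for n in ["scene","side","wrist"]:
    im=optics.capture(n); cv2.imwrite(f'pics/{n}0.png',cv2.resize(im[:,:,::-1],(800,600),interpolation=cv2.INTER_CUBIC))
    c=optics.calibration(n); print(n,{k:np.round(v,4).tolist() for k,v in c.items()})
E
```

```text
pics
0.0 [ 0.13646593 -0.53246924  0.19295888] [[-0.0, 0.969, 0.248], [0.001, 0.248, -0.969], [-1.0, 0.0, -0.001]] 0.08534730189495524 0.0187
scene {'vertical_fov': 48.7332, 'cx': 276.2408, 'cy': 214.4918, 'R': [[0.1164, 0.9931, -0.0145], [0.7157, -0.094, -0.6921], [-0.6887, 0.0702, -0.7217]], 't': [-0.0286, -0.2569, 1.6204]}
side {'vertical_fov': 56.5044, 'cx': 274.5721, 'cy': 215.7198, 'R': [[-0.7407, -0.6719, 0.0011], [-0.3796, 0.4171, -0.8258], [0.5543, -0.6121, -0.564]], 't': [0.3419, 0.3093, 1.0859]}
wrist {'vertical_fov': 63.3848, 'cx': 275.7214, 'cy': 206.4195, 'T_tool_cam': [[0.0007, -0.2978, 0.9546, -0.1821], [-0.0005, -0.9546, -0.2978, 0.0757], [1.0, -0.0003, -0.0008, 0.0006], [0.0, 0.0, 0.0, 1.0]]}
```

View pics/scene0.png

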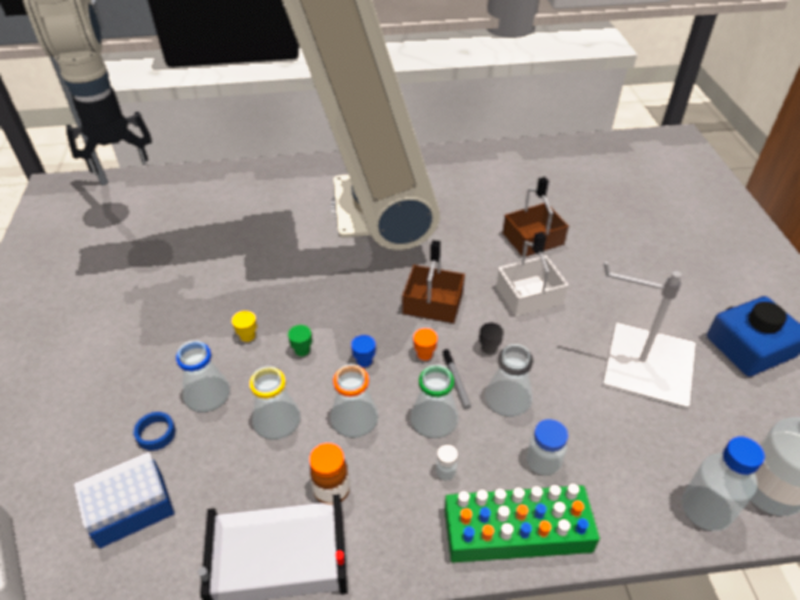

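View pics/side0.png

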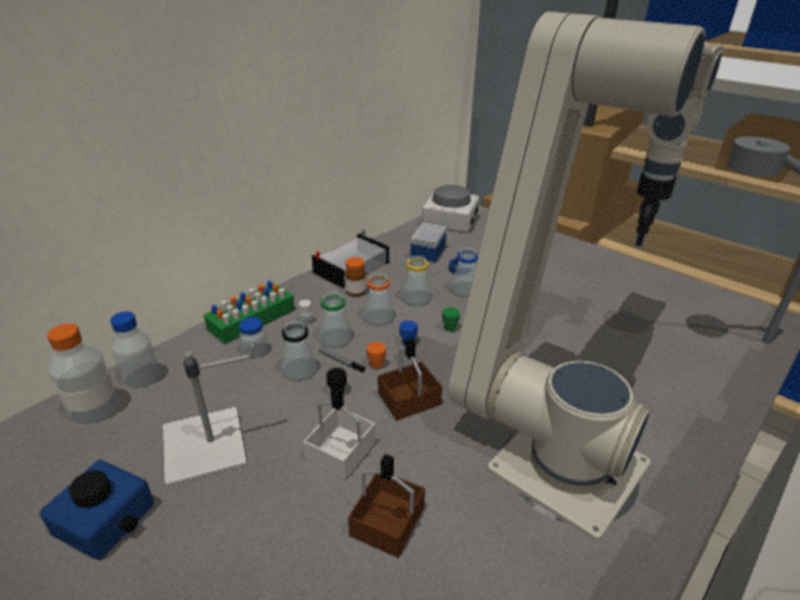

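Both views show all five stoppers out. The flask mouths in the scene view (800 px scale) are at about blue (194,355), yellow (268,382), orange (351,380), green (437,381) and black (515,359). I'll triangulate these roughly.

```bash
cat > h.py <<'E'
from workcell import bot, optics
import cv2, numpy as np
def cam(n,obs=None):
    c=optics.calibration(n); f=210/np.tan(np.radians(c['vertical_fov'])/2)
    K=np.array([[f,0,c['cx']],[0,f,c['cy']],[0,0,1]])
    if n=='wrist':
        o=obs or bot.get_obs(); T=np.eye(4); T[:3,:3]=o['ee_rot']; T[:3,3]=o['ee_pos']
        M=np.linalg.inv(T@np.array(c['T_tool_cam']))
        return K,M[:3,:3],M[:3,3]
    return K,np.array(c['R']),np.array(c['t'])
def ray(C,p):
    K,R,t=C; d=R.T@np.linalg.solve(K,[p[0],p[1],1]); return -R.T@t,d/np.linalg.norm(d)
def tri(obs):
    """obs: list of (cam,(u,v)); returns point and worst ray distance"""
    A=np.zeros((3,3));b=np.zeros(3);L=[]
    for C,p in obs:
        o,d=ray(C,p);P=np.eye(3)-np.outer(d,d);A+=P;b+=P@o;L.append((o,P))
    X=np.linalg.solve(A,b); return X,max(np.linalg.norm(P@(X-o)) for o,P in L)
def atz(C,p,z):
    o,d=ray(C,p); return o+d*(z-o[2])/d[2]
def proj(C,X):
    K,R,t=C; q=K@(R@np.asarray(X)+t); return q[:2]/q[2]
def save(im,name,crop=None,size=(800,600)):
    if crop: x0,y0,x1,y1=crop; im=im[y0:y1,x0:x1]
    s=min(size[0]/im.shape[1],size[1]/im.shape[0])
    cv2.imwrite('pics/'+name,cv2.resize(im[:,:,::-1],None,fx=s,fy=s,interpolation=cv2.INTER_CUBIC)); return s
E
python3 - <<'E'
from h import *
S,D=cam('scene'),cam('side');k=.7
P=dict(mb=[(194,355),(467,257)],my=[(268,382),(417,264)],mo=[(351,380),(378,283)],mg=[(437,381),(333,301)],mk=[(515,359),(295,331)],
 sg=[(300,329),(451,310)],sb=[(364,341),(408,324)],so=[(425,333),(376,346)],tip=[(606,266),(250,356)],post=[(672,279),(192,357)],bwgrip=[(540,236),(337,385)],
 reagent=[(328,455),(355,263)],vial=[(447,455),(305,304)],jar=[(550,434),(250,326)])
for n,(a,b) in P.items():
    X,e=tri([(S,np.multiply(a,k)),(D,np.multiply(b,k))]);print(n,np.round(X,3),round(e,4))
for n,a,z in [('sy',(244,316),.052),('sk',(491,328),.052),('brown',(434,250),.165),('brown2',(541,185),.165),('tape',(155,430),.024),('pen1',(447,352),.01),('pen2',(466,404),.01)]: print(n,np.round(atz(S,np.multiply(a,k),z),3))
save(cv2.imread('pics/side0.png')[:,:,::-1],'c1.png',(140,300,540,600))
E
```

```text
mb [ 0.53  -0.384  0.108] 0.0013
my [ 0.606 -0.256  0.11 ] 0.0027
mo [ 0.619 -0.117  0.108] 0.0015
mg [0.641 0.023 0.111] 0.0035
mk [0.613 0.163 0.112] 0.0019
sg [ 0.447 -0.205  0.059] 0.0019
sb [ 0.491 -0.087  0.056] 0.0021
so [0.488 0.029 0.057] 0.0009
tip [0.507 0.342 0.207] 0.0017
post [0.567 0.428 0.223] 0.0015
bwgrip [0.365 0.265 0.167] 0.004
reagent [ 0.751 -0.163  0.098] 0.0018
vial [0.749 0.025 0.055] 0.0021
jar [0.746 0.194 0.078] 0.0001
sy [ 0.394 -0.312  0.052]
sk [0.487 0.157 0.052]
brown [0.378 0.061 0.165]
brown2 [0.206 0.314 0.165]
tape [ 0.62  -0.46   0.024]
pen1 [0.5   0.072 0.01 ]
pen2 [0.625 0.085 0.01 ]
```

View pics/c1.png

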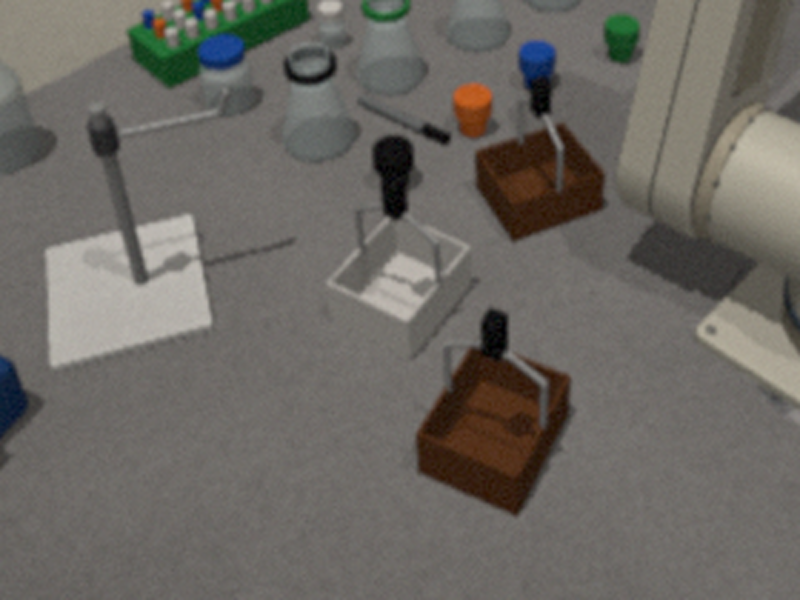

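The crop shows the white basket at about (400,270) with its black grip at (395,190), the black stopper head behind it at (393,155), and the hook from (105,130) to (225,100). Next I'll turn the tool to yaw 180 (tool y = -x world) and rise.

Emit:
send_rows --deltas '[[0.07,[-0.01,0,0],-0.18],[0.07,[-0.01,0,0],-0.18],[0.07,[-0.01,0,0],-0.18],[0.07,[-0.01,0,0],-0.18],[0.07,[-0.01,0,0],-0.18]]' --force 30

```text
clock: 0.78
ee_pos: [0.1365, -0.5327, 0.2436]
ee_rot: [[-0.0, 0.402, 0.915], [0.001, 0.915, -0.402], [-1.0, 0.001, -0.0]]
contact_force: [-0.3, 0.1, -0.5]
opening: 0.07
```

Emit:
send_rows --deltas '[[0.07,[-0.01,0,0],-0.18],[0.07,[-0.01,0,0],-0.18],[0.07,[-0.01,0,0],-0.18],[0.07,[-0.01,0,0],-0.18],[0.07,[-0.01,0,0],-0.18]]'

```text
clock: 1.4
ee_pos: [0.1365, -0.5327, 0.2936]
ee_rot: [[-0.0, -0.467, 0.884], [0.001, 0.884, 0.467], [-1.0, 0.001, 0.0]]
contact_force: [0.0, -0.2, 0.3]
opening: 0.0701
```

Emit:
send_rows --deltas '[[0.07,[-0.01,0,0],-0.18],[0.07,[-0.01,0,0],-0.18],[0.07,[-0.01,0,0],-0.18],[0.07,[-0.01,0,0],-0.18],[0.07,[-0.01,0,0],-0.18]]'

```text
clock: 2.02
ee_pos: [0.1365, -0.5327, 0.3437]
ee_rot: [[-0.0, -0.983, 0.184], [0.001, 0.184, 0.983], [-1.0, 0.0, 0.001]]
contact_force: [1.0, 0.2, -0.0]
opening: 0.0704
```

Emit:
send_rows --deltas '[[0.07,[0,0,0],-0.18],[0.07,[0,0,0],-0.011]]'

```text
clock: 2.28
ee_pos: [0.1365, -0.5328, 0.3434]
ee_rot: [[-0.0, -1.0, 0.0], [0.0, 0.0, 1.0], [-1.0, 0.0, 0.0]]
contact_force: [0.2, -0.6, -0.7]
opening: 0.0698
```

Emit:
send_rows --deltas '[[0.07,[0,-0.028,0.033],0],[0.07,[0,-0.028,0.033],0],[0.07,[0,-0.028,0.033],0],[0.07,[0,-0.028,0.033],0],[0.07,[0,-0.028,0.033],0]]'

```text
clock: 2.9
ee_pos: [0.2771, -0.3665, 0.3434]
ee_rot: [[-0.0, -1.0, 0.005], [0.0, 0.005, 1.0], [-1.0, 0.0, 0.0]]
contact_force: [0.3, 0.6, 0.3]
opening: 0.07
```

Emit:
send_rows --deltas '[[0.07,[0,-0.028,0.033],0],[0.07,[0,-0.028,0.033],0],[0.07,[0,-0.028,0.033],0],[0.07,[0,-0.028,0.033],0],[0.07,[0,-0.028,0.033],0]]'

```text
clock: 3.52
ee_pos: [0.4171, -0.2014, 0.3434]
ee_rot: [[-0.0, -1.0, 0.004], [0.0, 0.004, 1.0], [-1.0, 0.0, 0.0]]
contact_force: [0.1, -1.4, -0.3]
opening: 0.0696
```

Run:
```python
from h import *
import pickle
o=bot.get_obs();im=optics.capture('wrist');print(o['clock'],o['ee_pos']);pickle.dump((cam('wrist',o),im),open('w1.pkl','wb'));print(save(im,'w1.png'))
```

```text
3.525 [ 0.41708994 -0.20144663  0.34343532]
1.4285714285714286
```

View pics/w1.png

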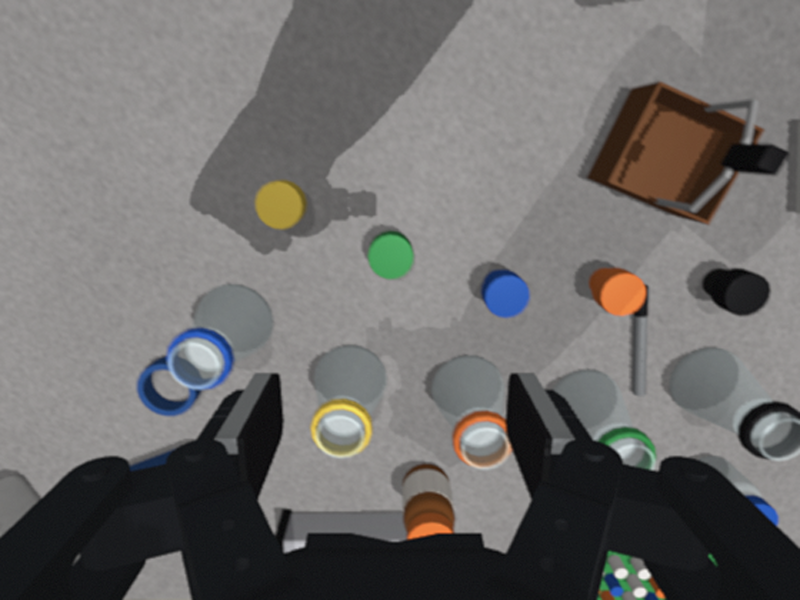

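In this view the rims are at blue (200,358), yellow (341,428), orange (482,440), green (627,458) and black (775,432). The stopper tops are at yellow (279,205), green (391,256), blue (505,293), orange (625,292) and black (745,291). I'll take a second wrist view from further +y.

Emit:
send_rows --deltas '[[0.07,[0,0,0.05],0],[0.07,[0,0,0.05],0],[0.07,[0,0,0.05],0],[0.07,[0,0,0.05],0],[0.07,[0,0,0.05],0]]'

```text
clock: 4.2
ee_pos: [0.4159, 0.0488, 0.3435]
ee_rot: [[-0.0, -1.0, 0.004], [0.0, 0.004, 1.0], [-1.0, 0.0, 0.0]]
contact_force: [0.7, 0.8, -1.0]
opening: 0.07
```

Emit:
send_rows --deltas '[[0.07,[0,0,0.05],0],[0.07,[0,0,0.03],0],[0.07,[0,0,0],0]]'

```text
clock: 4.58
ee_pos: [0.416, 0.1289, 0.3433]
ee_rot: [[-0.001, -1.0, 0.0], [0.0, 0.0, 1.0], [-1.0, 0.001, 0.0]]
contact_force: [0.2, 0.1, -0.9]
opening: 0.0699
```

Run:
```python
from h import *
import pickle
o=bot.get_obs();im=optics.capture('wrist');print(o['clock'],o['ee_pos']);pickle.dump((cam('wrist',o),im),open('w2.pkl','wb'));print(save(im,'w2.png'))
```

```text
4.575 [0.41599162 0.12887049 0.34329786]
1.4285714285714286
```

View pics/w2.png

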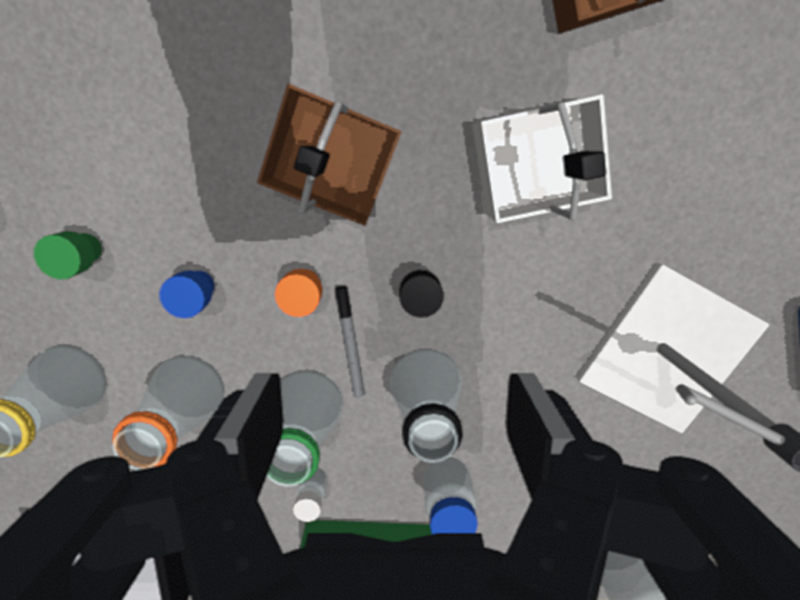

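The second wrist view has rims at orange (145,438), green (293,458) and black (433,432). The white basket's rim corners are (482,122), (603,97), (610,199) and (498,221), its grip top is near (590,164), and the hook tip is at (685,393). I'll fit the rim and head centres by code.

Run:
```python
from h import *
import pickle
(A,ia),(B,ib)=[pickle.load(open(f'w{i}.pkl','rb')) for i in (1,2)]
S,D=cam('scene'),cam('side');k=.7
def T(n,*ob):
    X,e=tri([(C,np.multiply(p,k)) for C,p in ob]);print(n,np.round(X,4),round(e,4));return X
# rim top centres
T('mb',(A,(200,358)),(S,(194,355)))
T('my',(A,(341,428)),(B,(10,428)))
T('mo',(A,(482,440)),(B,(145,438)))
T('mg',(A,(627,458)),(B,(293,458)))
T('mk',(A,(773,432)),(B,(433,432)))
T('sy',(A,(279,205)),(S,(244,316)))
T('sg',(A,(391,256)),(B,(57,256)))
T('sb',(A,(505,293)),(B,(184,296)))
T('so',(A,(625,292)),(B,(298,294)))
T('sk',(A,(745,291)),(B,(421,293)))
g=T('grip top',(B,(590,164)),(S,(542,236)))
tip=T('tip',(B,(685,393)),(S,(606,266)),(D,(250,356)))
print('grip@.165',atz(B,np.multiply((590,164),k),.165))
c=[atz(B,np.multiply(p,k),.055) for p in [(482,122),(603,97),(610,199),(498,221)]]
print(np.round(c,4),'ctr',np.mean(c,0)); 
v=(c[1]-c[0]+c[2]-c[3])[:2];w=(c[3]-c[0]+c[2]-c[1])[:2];print('basket x yaw',np.degrees(np.arctan2(v[1],v[0])),'y',np.degrees(np.arctan2(w[1],w[0])),np.linalg.norm(v)/2,np.linalg.norm(w)/2)
p=[atz(B,np.multiply(q,k),.012) for q in [(661,265),(769,325),(683,432),(581,380)]];print('plate',np.round(p,4))
save(ib,'w2c.png',(330,60,560,320))
```

```text
mb [ 0.5314 -0.3831  0.1088] 0.0007
my [ 0.6115 -0.2557  0.1009] 0.0006
mo [ 0.6173 -0.1164  0.1118] 0.0018
mg [0.6386 0.0281 0.1133] 0.0011
mk [0.6097 0.1665 0.1128] 0.0014
sy [ 0.3966 -0.3117  0.0544] 0.0003
sg [ 0.4462 -0.2048  0.0549] 0.0008
sb [ 0.4888 -0.0878  0.0475] 0.0005
so [0.485  0.0314 0.0558] 0.0002
sk [0.4857 0.1561 0.0511] 0.0005
grip top [0.3543 0.2754 0.1542] 0.002
tip [0.5103 0.341  0.2079] 0.0033
grip@.165 [0.35372776 0.2690564  0.165     ]
[[0.3208 0.209  0.055 ]
 [0.2997 0.3168 0.055 ]
 [0.3903 0.335  0.055 ]
 [0.4112 0.2293 0.055 ]] ctr [0.35549048 0.27252567 0.055     ]
basket x yaw 101.14733355543477 y 12.002341606038117 0.10882420988827021 0.09253173415604526
plate [[0.4657 0.4186 0.012 ]
 [0.5354 0.5519 0.012 ]
 [0.6739 0.4791 0.012 ]
 [0.6039 0.3474 0.012 ]]
```

View pics/w2c.png

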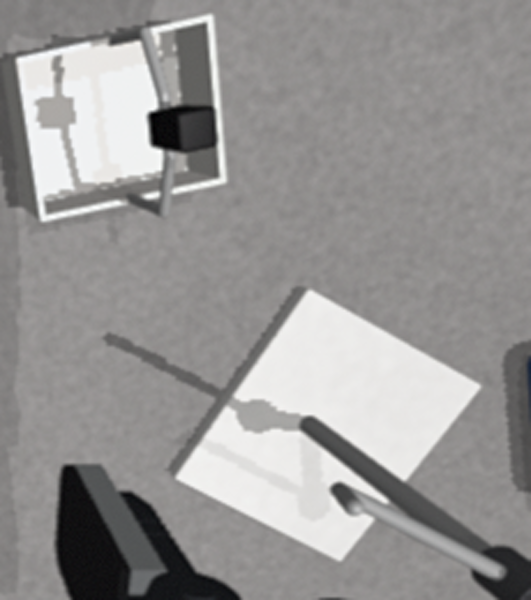

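Positions are consistent: stopper tops about 0.052 high, band centres about 0.112. The stand's yaw is about 62.4° with the seat near (0.526,0.367), and the basket is at (0.355,0.272) with its x axis at about 101.5°. I'll do the basket first.

Emit:
send_rows --deltas '[[0.05,[0,0.0153,0.0355],0],[0.05,[0,0.0153,0.0355],0],[0.05,[0,0.0153,0.0355],0],[0.05,[0,0.0153,0.0355],0]]' --force 40

```text
clock: 5.12
ee_pos: [0.355, 0.2692, 0.3436]
ee_rot: [[0.0, -1.0, 0.004], [-0.0, 0.004, 1.0], [-1.0, -0.0, -0.0]]
contact_force: [0.3, 0.3, -0.1]
opening: 0.0499
```

Emit:
send_rows --deltas '[[0.05,[0.012,0,0],-0.177],[0.05,[0.012,0,0],-0.177],[0.05,[0.012,0,0],-0.177],[0.05,[0.012,0,0],-0.177],[0.05,[0.012,0,0],-0.177]]'

```text
clock: 5.75
ee_pos: [0.3556, 0.2682, 0.2831]
ee_rot: [[-0.0, -0.632, -0.775], [-0.0, -0.775, 0.632], [-1.0, 0.0, -0.0]]
contact_force: [0.4, -1.1, -0.8]
opening: 0.0503
```

Emit:
send_rows --deltas '[[0.05,[0.012,0,0],-0.177],[0.05,[0.012,0,0],-0.177],[0.05,[0.012,0,0],-0.177],[0.05,[0.012,0,0],-0.177],[0.05,[0.012,0,0],-0.177]]'

```text
clock: 6.38
ee_pos: [0.3556, 0.2681, 0.2231]
ee_rot: [[0.0, 0.2, -0.98], [-0.0, -0.98, -0.2], [-1.0, 0.0, 0.0]]
contact_force: [0.3, 1.4, -0.3]
opening: 0.0497
```

Run:
```python
from h import *
o=bot.get_obs();im=optics.capture('wrist');C=cam('wrist',o);print(o['clock'],o['ee_pos'],o['joints']);print(save(im,'w3.png',size=(560,420)))
for n,X in dict(grip=(.355,.271,.165),c0=(.3208,.209,.055),c1=(.2997,.3168,.055),c2=(.3903,.335,.055),c3=(.4112,.2293,.055)).items(): print(n,proj(C,X))
```

```text
6.375 [0.35560933 0.26813057 0.22314709] [ 2.62062138e+01  4.08609857e+00 -7.81385197e+00  7.81047931e+01
 -1.18315119e-02 -7.53296697e+01]
1.0
grip [275.31002585 212.22825394]
c0 [321.01376426 126.91434841]
c1 [316.30958489 229.02804919]
c2 [232.42319253 228.83662637]
c3 [228.96176012 128.8102468 ]
```

View pics/w3.png

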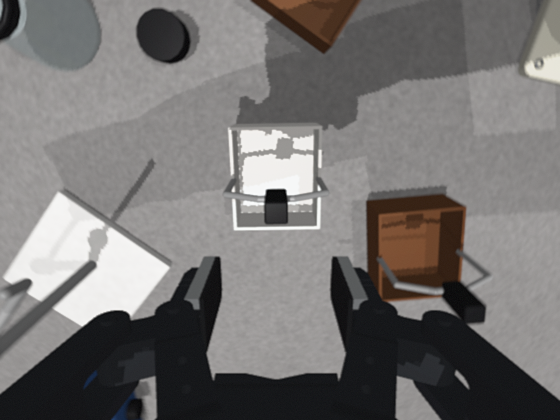

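The grip is centred between the fingers at (275,210). I'll lower, grip and lift.

Emit:
send_rows --deltas '[[0.05,[0.03,-0.003,0],0],[0.05,[0.03,0,0],0],[0.05,[0.029,0,0],0],[0.01,[0,0,0],0],[0.01,[0,0,0],0]]'

```text
clock: 7.05
ee_pos: [0.3553, 0.272, 0.1357]
ee_rot: [[0.001, 0.195, -0.981], [0.0, -0.981, -0.195], [-1.0, -0.0, -0.001]]
contact_force: [-1.0, -0.5, -0.2]
opening: 0.0141
```

Emit:
send_rows --deltas '[[0.01,[0,0,0],0],[0.01,[0,0,0],0],[0.01,[-0.01,0,0],0],[0.01,[-0.03,0,0],0],[0.01,[-0.03,0,0],0]]'

```text
clock: 7.68
ee_pos: [0.3545, 0.2722, 0.2062]
ee_rot: [[0.0, 0.198, -0.98], [0.0, -0.98, -0.198], [-1.0, -0.0, -0.0]]
contact_force: [0.7, 0.9, 0.1]
opening: 0.0099
```

The fingers closed past 18 mm, so the grasp missed. I'll look.

Run:
```python
from h import *
o=bot.get_obs();im=optics.capture('wrist');im2=optics.capture('scene');im3=optics.capture('side')
a=cv2.resize(im,(400,300));b=cv2.resize(im2[120:300,280:520],(400,300));c=cv2.resize(im3[210:345,180:360],(400,300))
save(np.vstack([np.hstack([a,b]),np.hstack([c,c*0])]),'m1.png')
```

```text
(no output)
```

View pics/m1.png

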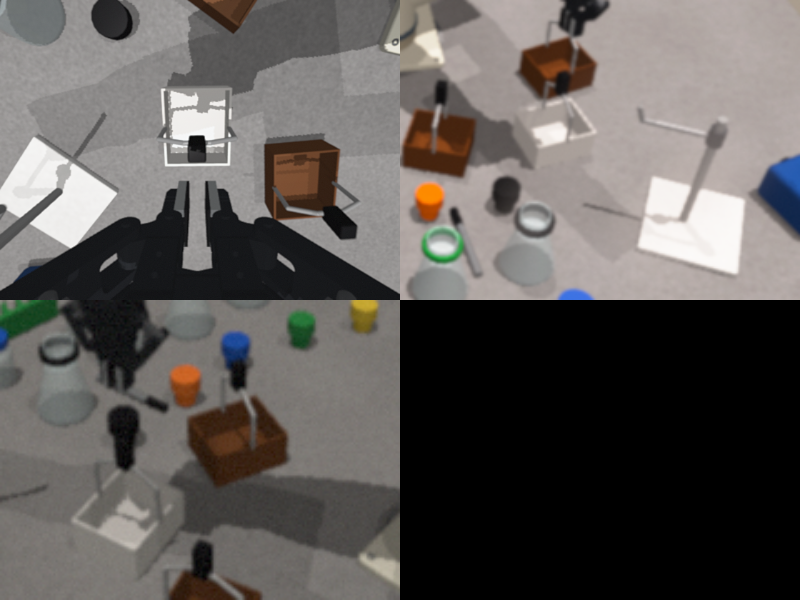

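Run:
```python
from h import *
o=bot.get_obs();print(o['ee_pos'],o['clock']);p=o['ee_pos']
for n in ('scene','side'):
  C=cam(n); print(n,'tcp',proj(C,p),'grip top',proj(C,(.355,.271,.165)))
i=optics.capture('scene')[60:240,310:550];j=optics.capture('side')[150:330,140:380]
save(np.vstack([i,j]),'m2.png')
```

```text
[0.3553007  0.27263598 0.20636441] 7.825
scene tcp [380.63322354 150.8393285 ] grip top [377.79800946 162.71444961]
side tcp [233.82424611 261.73023025] grip top [235.27265026 273.46542816]
```

View pics/m2.png

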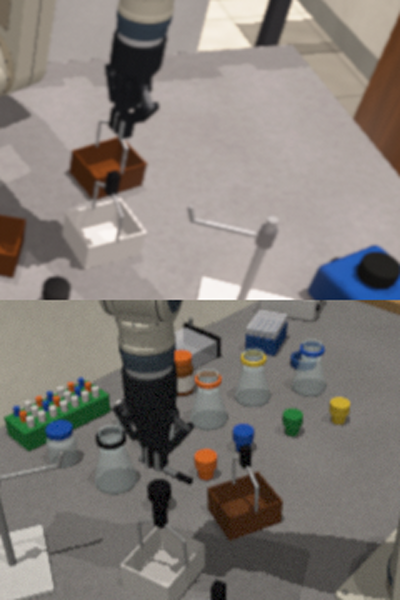

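Run:
```python
from h import *
S,D=cam('scene'),cam('side')
print(tri([(S,(382,140)),(D,(233,250))]))
a=optics.capture('scene')[110:180,350:420];b=optics.capture('side')[215:285,200:270]
print(save(np.hstack([a,b]),'m3.png'))
o=bot.get_obs();print(o['opening'],o['ee_pos'])
```

```text
(array([0.35660127, 0.27076871, 0.24336096]), np.float64(0.0004426441110935381))
5.714285714285714
0.009538182153733647 [0.35412222 0.27200743 0.20394058]
```

View pics/m3.png

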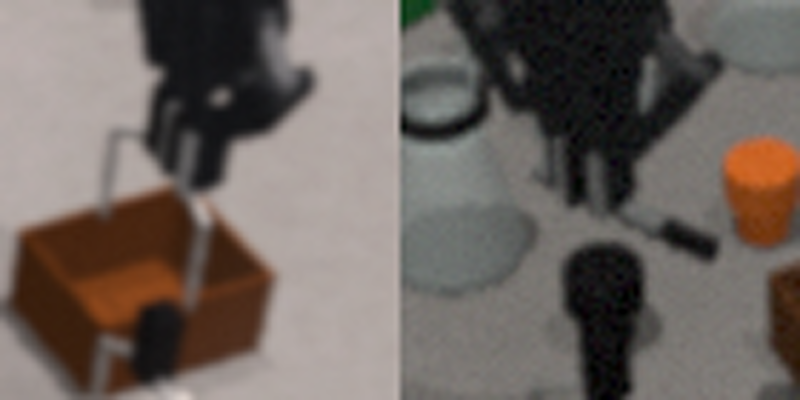

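Run:
```python
from h import *
S,D=cam('scene'),cam('side')
X,e=tri([(S,(384,142.4)),(D,(235,251.4))]);print(X,e)
o=bot.get_obs();print(o['ee_pos'],o['joints'])
W=cam('wrist',o);R=np.array(o['ee_rot']);t=np.array(o['ee_pos'])
for d in (0,-.02,-.037):
  print(d,[np.round(proj(W,t+R@[d,y,z]),0).tolist() for y in(-.011,.011) for z in (-.005,.005)], proj(S,t+R@[d,0,0]),proj(D,t+R@[d,0,0]))
```

```text
[0.35595846 0.27203699 0.23758643] 0.005015172850605376
[0.35412222 0.27200743 0.20394058] [ 2.67374224e+01  4.54480820e+00 -1.00940635e+01  7.54320445e+01
  5.75415570e-04 -7.46893131e+01]
0 [[267.0, 256.0], [284.0, 256.0], [266.0, 221.0], [284.0, 221.0]] [380.1530658  151.29935737] [234.37367308 262.53365004]
-0.02 [[266.0, 273.0], [285.0, 273.0], [265.0, 234.0], [285.0, 234.0]] [381.26580091 145.36416616] [233.91519342 256.54276038]
-0.037 [[265.0, 290.0], [285.0, 290.0], [264.0, 248.0], [286.0, 248.0]] [382.23231853 140.20888097] [233.51719013 251.34210712]
```

Emit:
send_rows --deltas '[[0.05,[0.0,0,0],0],[0.05,[0.025,0,0],0],[0.05,[0.025,0,0],0],[0.05,[0.02,0,0],0],[0.05,[0.01,0,0],0]]'

```text
clock: 8.65
ee_pos: [0.354, 0.2719, 0.1234]
ee_rot: [[-0.002, 0.198, -0.98], [-0.001, -0.98, -0.198], [-1.0, 0.0, 0.002]]
contact_force: [-0.1, 0.2, 0.4]
opening: 0.0503
```

Emit:
send_rows --deltas '[[0.05,[0.01,0,0],0]]'

```text
clock: 8.78
ee_pos: [0.3547, 0.2723, 0.1143]
ee_rot: [[0.0, 0.198, -0.98], [0.0, -0.98, -0.198], [-1.0, -0.0, -0.0]]
contact_force: [-0.1, 0.1, 0.1]
opening: 0.0498
```

All three cameras agree that the fingertips end about 35 mm short of the reported TCP. I'll allow for that and grip lower.

Emit:
send_rows --deltas '[[0.05,[0.01,0,0],0],[0.01,[0,0,0],0],[0.01,[0,0,0],0],[0.01,[0,0,0],0],[0.01,[0,0,0],0]]'

```text
clock: 9.4
ee_pos: [0.3549, 0.2724, 0.105]
ee_rot: [[0.001, 0.198, -0.98], [0.0, -0.98, -0.198], [-1.0, -0.0, -0.001]]
contact_force: [-0.2, 0.4, 0.9]
opening: 0.0172
```

Emit:
send_rows --deltas '[[0.01,[-0.015,0,0],0],[0.01,[-0.03,0,0],0],[0.01,[-0.03,0,0],0],[0.01,[-0.03,0,0],0],[0.01,[-0.015,0,0],0]]'

```text
clock: 10.02
ee_pos: [0.3547, 0.2723, 0.226]
ee_rot: [[0.001, 0.198, -0.98], [0.001, -0.98, -0.198], [-1.0, -0.0, -0.001]]
contact_force: [-0.2, 0.9, -1.9]
opening: 0.0173
```

Emit:
send_rows --deltas '[[0.01,[0,0,0],0.17],[0.01,[0,0,0],0.17],[0.01,[0,0,0],0.17],[0.01,[0,0,0],0.17],[0.01,[0,0,0],0]]'

```text
clock: 10.65
ee_pos: [0.3544, 0.2721, 0.2245]
ee_rot: [[-0.0, -0.461, -0.887], [-0.0, -0.887, 0.461], [-1.0, 0.0, 0.0]]
contact_force: [0.0, -0.8, -2.0]
opening: 0.0173
```

Run:
```python
from h import *
o=bot.get_obs();R=np.array(o['ee_rot']);t=np.array(o['ee_pos']);print(t,R.round(3).tolist(),o['opening'])
s=np.array([.5256,.367]);u=np.array([.463,.886]);
for n,q in (('pre',s-.12*u),('seat',s)): print(n,R.T@np.r_[q-t[:2],0])
im=optics.capture('wrist');save(im,'w4.png',size=(560,420))
```

```text
[0.35436404 0.27212151 0.22445249] [[-0.0, -0.461, -0.887], [-0.0, -0.887, 0.461], [-1.0, 0.0, 0.0]] 0.017253661224628115
pre [-4.52776841e-05 -4.32077063e-02 -1.07911667e-01]
seat [-8.72518422e-05 -1.63169328e-01 -1.08163975e-01]
```

View pics/w4.png

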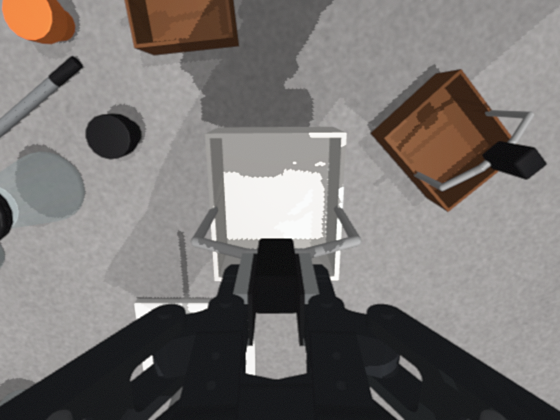

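The basket is held, and its y axis is now along the stand's y. I'll move to the pre-hook point, then along the hook.

Emit:
send_rows --deltas '[[0.01,[0,-0.011,-0.027],0],[0.01,[0,-0.011,-0.027],0],[0.01,[0,-0.011,-0.027],0],[0.01,[0,-0.01,-0.027],0],[0.01,[0,0,0],0]]'

```text
clock: 11.32
ee_pos: [0.4716, 0.26, 0.2236]
ee_rot: [[-0.001, -0.46, -0.888], [-0.001, -0.888, 0.46], [-1.0, 0.001, 0.001]]
contact_force: [0.3, -0.5, -2.1]
opening: 0.0169
```

Run:
```python
from h import *
o=bot.get_obs();print(o['ee_pos'])
i=optics.capture('scene')[120:270,330:530];j=optics.capture('side')[170:320,80:280]
save(np.vstack([i,j]),'m4.png')
```

```text
[0.47157274 0.25996169 0.22364555]
```

View pics/m4.png

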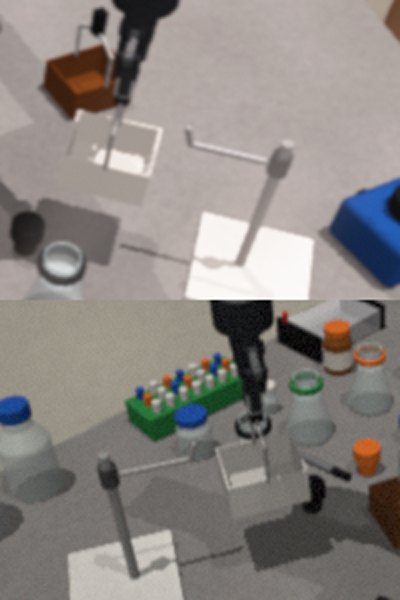

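Emit:
send_rows --deltas '[[0.01,[-0.004,0,0],0],[0.01,[0,-0.025,0],0],[0.01,[0,-0.025,0],0],[0.01,[0,-0.025,0],0],[0.01,[0,-0.025,0],0]]'

```text
clock: 12.05
ee_pos: [0.516, 0.3501, 0.2294]
ee_rot: [[0.001, -0.461, -0.887], [0.0, -0.887, 0.461], [-1.0, -0.001, -0.0]]
contact_force: [-0.3, 0.3, -1.9]
opening: 0.0169
```

Emit:
send_rows --deltas '[[0.01,[0,-0.02,0],0],[0.01,[0.01,0,0],0],[0.01,[0.01,0,0],0],[0.01,[0.01,0,0],0],[0.01,[0.005,0,0],0]]'

```text
clock: 12.68
ee_pos: [0.5252, 0.3662, 0.1929]
ee_rot: [[-0.001, -0.463, -0.887], [-0.0, -0.887, 0.463], [-1.0, 0.001, 0.0]]
contact_force: [0.2, 0.4, -1.6]
opening: 0.0174
```

Run:
```python
from h import *
o=bot.get_obs();print(o['ee_pos'],o['contact_force'],o['opening'])
i=optics.capture('scene')[120:270,330:530];j=optics.capture('side')[170:320,80:280]
save(np.vstack([i,j]),'m5.png')
```

```text
[0.52521184 0.36619231 0.19294873] [ 0.24609698  0.38923639 -1.57503437] 0.017354356992475527
```

View pics/m5.png

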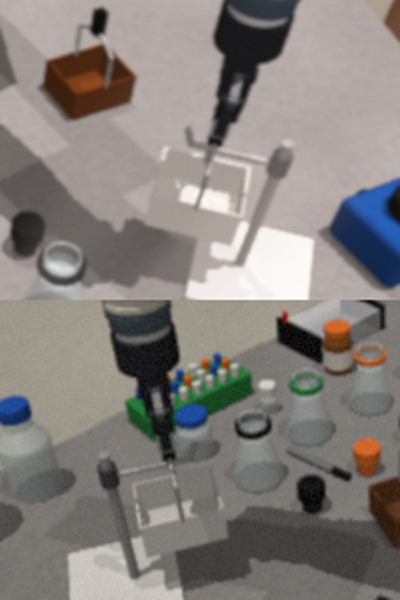

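The bail is over the hook behind the tip, with the basket below the hook. That's 13 pictures viewed, so from here I'll use force and code. I'll lower to contact.

Emit:
send_rows --deltas '[[0.01,[0.003,0,0],0],[0.01,[0.002,0,0],0],[0.01,[0,0,0],0]]'

```text
clock: 13.15
ee_pos: [0.5256, 0.3668, 0.1885]
ee_rot: [[-0.0, -0.462, -0.887], [-0.0, -0.887, 0.462], [-1.0, 0.0, 0.0]]
contact_force: [-0.1, -0.4, -1.3]
opening: 0.0168
```

Emit:
send_rows --deltas '[[0.01,[0.002,0,0],0],[0.01,[0,0,0],0]]'

```text
clock: 13.4
ee_pos: [0.5258, 0.3669, 0.1868]
ee_rot: [[0.0, -0.462, -0.887], [0.0, -0.887, 0.462], [-1.0, -0.0, -0.0]]
contact_force: [1.1, 0.1, -0.2]
opening: 0.0172
```

The hook now carries the weight (Fz -2.0 → -0.2). I'll release and go straight up.

Emit:
send_rows --deltas '[[0.02,[0,0,0],0],[0.024,[0,0,0],0],[0.03,[0,0,0],0],[0.045,[0,0,0],0],[0.045,[0,0,0],0]]'

```text
clock: 14.02
ee_pos: [0.5256, 0.3668, 0.1866]
ee_rot: [[0.0, -0.462, -0.887], [0.0, -0.887, 0.462], [-1.0, -0.0, -0.0]]
contact_force: [0.8, 1.3, -0.0]
opening: 0.0453
```

Emit:
send_rows --deltas '[[0.045,[-0.02,0,0],0],[0.045,[-0.04,0,0],0],[0.045,[-0.04,0,0],0],[0.07,[-0.04,0,0],0],[0.07,[-0.02,0,0],0]]'

```text
clock: 14.65
ee_pos: [0.5258, 0.3669, 0.349]
ee_rot: [[0.003, -0.462, -0.887], [0.001, -0.887, 0.462], [-1.0, -0.002, -0.002]]
contact_force: [-0.0, -0.3, 0.7]
opening: 0.0697
```

Emit:
send_rows --deltas '[[0.07,[0,0,0],0.18],[0.07,[0,0,0],0.18],[0.07,[0,0,0],0.18],[0.07,[0,0,0],0.18],[0.07,[0,0,0],0.18]]'

```text
clock: 15.28
ee_pos: [0.5257, 0.3668, 0.3466]
ee_rot: [[-0.0, -0.983, -0.183], [-0.0, -0.183, 0.983], [-1.0, 0.0, -0.0]]
contact_force: [-0.7, 0.3, 0.4]
opening: 0.0697
```

Emit:
send_rows --deltas '[[0.07,[0,0,0],0.18],[0.07,[0,0,0],0.012],[0.07,[0,0.006,-0.05],0],[0.07,[0,0.006,-0.05],0],[0.07,[0,0.006,-0.05],0]]'

```text
clock: 15.9
ee_pos: [0.5069, 0.2155, 0.3465]
ee_rot: [[0.0, -1.0, -0.003], [-0.0, -0.003, 1.0], [-1.0, -0.0, -0.0]]
contact_force: [2.0, 0.3, 0.2]
opening: 0.0704
```

Emit:
send_rows --deltas '[[0.07,[0,0.006,-0.05],0],[0.07,[0,0.002,-0.017],0],[0.07,[0,0,0],0]]'

```text
clock: 16.27
ee_pos: [0.4993, 0.1492, 0.347]
ee_rot: [[0.001, -1.0, 0.001], [0.0, 0.001, 1.0], [-1.0, -0.001, 0.0]]
contact_force: [0.2, 0.4, -0.1]
opening: 0.0698
```

```bash
cat > snap.py <<'E'
from h import *
import pickle,sys
o=bot.get_obs();im=optics.capture('wrist');pickle.dump((cam('wrist',o),im),open(sys.argv[1]+'.pkl','wb'));print(o['clock'],o['ee_pos'])
E
python3 snap.py v1
```

```text
16.275 [0.49932971 0.1492189  0.34695172]
```

Emit:
send_rows --deltas '[[0.07,[0,0,-0.05],0],[0.07,[0,0,-0.05],0],[0.07,[0,0,-0.05],0],[0.07,[0,0,-0.05],0],[0.07,[0,0,0],0]]'

```text
clock: 16.95
ee_pos: [0.4997, -0.0518, 0.3458]
ee_rot: [[-0.001, -1.0, 0.003], [0.0, 0.003, 1.0], [-1.0, 0.001, 0.0]]
contact_force: [0.6, 0.3, 0.3]
opening: 0.0701
```

```bash
python3 snap.py v2
```

```text
16.95 [ 0.49969512 -0.0518018   0.34581779]
```

Emit:
send_rows --deltas '[[0.07,[0,0,-0.05],0],[0.07,[0,0,-0.05],0],[0.07,[0,0,-0.05],0],[0.07,[0,0,-0.05],0],[0.07,[0,0,0],0]]'

```text
clock: 17.62
ee_pos: [0.4996, -0.2514, 0.3451]
ee_rot: [[-0.002, -1.0, 0.002], [0.001, 0.002, 1.0], [-1.0, 0.002, 0.001]]
contact_force: [1.0, 0.6, -0.8]
opening: 0.0701
```

```bash
python3 snap.py v3
```

```text
17.625 [ 0.49958971 -0.25141028  0.34511759]
```

```bash
cat > fit.py <<'E'
from h import *
from scipy.optimize import minimize
H=dict(blue=(100,125),yellow=(20,33),green=(45,85),orange=(4,17))
M0=dict(blue=(.5314,-.3831),yellow=(.6085,-.2557),orange=(.6173,-.1164),green=(.6386,.0281),black=(.6097,.1665))
S0=dict(blue=(.4888,-.0878),yellow=(.3966,-.3117),orange=(.485,.0314),green=(.4462,-.2048),black=(.4857,.1561))
def mask(im,col):
    h=cv2.cvtColor(im,cv2.COLOR_RGB2HSV)
    if col=='black': m=(h[...,2]<75)
    else: m=(h[...,0]>=H[col][0])&(h[...,0]<=H[col][1])&(h[...,1]>110)&(h[...,2]>50)
    return m.astype(np.uint8)
def hullmask(m,c,r):
    """hull of the colour blob near pixel c (within r); None if it touches the ROI's rim or is absent"""
    if not(0<=c[0]<560 and 0<=c[1]<420): return None
    roi=np.zeros_like(m);cv2.circle(roi,tuple(int(v) for v in c),int(r),1,-1)
    n,l,st,ce=cv2.connectedComponentsWithStats(m&roi)
    if n<2: return None
    i=max(range(1,n),key=lambda i:st[i,4]-3*np.hypot(*(ce[i]-c)))
    b=(l==i).astype(np.uint8)
    x,y,w,hh,a=st[i]
    if a<60 or x<=1 or y<=1 or x+w>=559 or y+hh>=419: return None
    ys,xs=np.nonzero(b); out=np.zeros_like(m)
    cv2.fillConvexPoly(out,cv2.convexHull(np.c_[xs,ys].astype(np.int32)),1); return out
A=np.linspace(0,2*np.pi,40)
def sil(C,x,y,rings):
    P=np.array([proj(C,(x+r*np.cos(a),y+r*np.sin(a),z)) for r,z in rings for a in A])
    out=np.zeros((420,560),np.uint8);cv2.fillConvexPoly(out,cv2.convexHull((P*16).round().astype(np.int32)),1,shift=4);return out
def fit(views,col,x0,kind,z0,R=1.6,freez=True):
    """returns x,y,(dz),IoU, number of views"""
    rings=(lambda dz:[(.023,.052+dz),(.023,.026+dz),(.016,dz)]) if kind=='s' else (lambda dz:[(.0245,.125+dz),(.0245,.113+dz)])
    ob=[]
    for C,im in views:
        c=proj(C,(*x0,z0));px=np.linalg.norm(proj(C,(x0[0],x0[1]+.025,z0))-c)
        m=hullmask(mask(im,col),c,px*R)
        if m is not None: ob.append((C,m))
    if not ob: return None
    def cost(p):
        q=rings(p[2]*freez); return -np.mean([ (sil(C,p[0],p[1],q)&m).sum()/(sil(C,p[0],p[1],q)|m).sum() for C,m in ob])
    r=minimize(cost,[*x0,0],method='Nelder-Mead',options=dict(initial_simplex=[[x0[0]+a,x0[1]+b,c] for a,b,c in ((0,0,0),(.008,0,0),(0,.008,0),(0,0,.01))],xatol=2e-4,fatol=1e-4))
    return np.round(r.x,4),round(-r.fun,3),len(ob)
E
python3 - <<'E'
from fit import *
import pickle
V=[pickle.load(open(f'{n}.pkl','rb')) for n in('w1','w2','v1','v2','v3')]
for k,x in S0.items(): print('s',k,fit(V,k,x,'s',.04))
for k,x in M0.items(): print('m',k,fit(V[2:],k,x,'m',.115))
# montage
a=[v[1][90:330] for v in V[2:]]; 
save(np.vstack([np.hstack([a[0],a[1]]),np.hstack([a[2],V[3][1][90:330]*0])]),'mont.png')
E
```

```text
s blue (array([ 0.4891, -0.0878, -0.0005]), np.float64(0.904), 5)
s yellow (array([ 0.3958, -0.3137,  0.001 ]), np.float64(0.921), 3)
s orange (array([0.4873, 0.0305, 0.0025]), np.float64(0.926), 5)
s green (array([ 0.4475, -0.2076, -0.0015]), np.float64(0.875), 4)
s black (array([0.4878, 0.1557, 0.0013]), np.float64(0.927), 4)
m blue (array([ 0.5105, -0.36  ,  0.0745]), np.float64(0.878), 1)
m yellow (array([ 0.5989, -0.2516, -0.0023]), np.float64(0.805), 2)
m orange (array([ 0.6134, -0.1157, -0.008 ]), np.float64(0.782), 3)
m green (array([ 0.6352,  0.0243, -0.0131]), np.float64(0.797), 3)
m black (array([ 0.6047,  0.1621, -0.0054]), np.float64(0.809), 2)
```

View pics/mont.png

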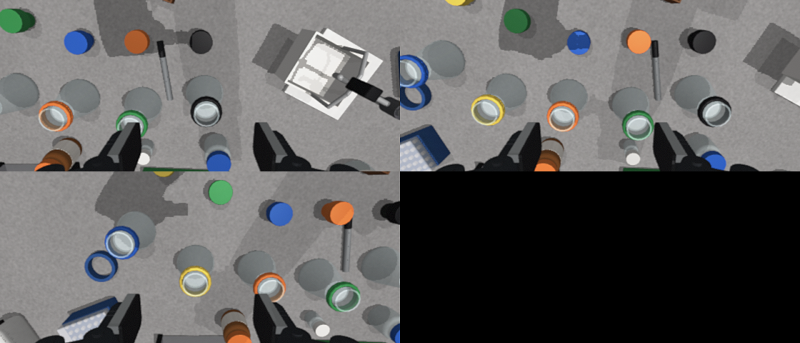

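The wrist views show all five flasks standing and the basket hanging over the plate. The stopper fits are good. The rim model is off, so I'll free its radius and band height.

```bash
cat >> fit.py <<'E'
def rimobs(views,col,x0,R=1.5):
    ob=[]
    for C,im in views:
        c=proj(C,(*x0,.115));px=np.linalg.norm(proj(C,(x0[0],x0[1]+.025,.115))-c)
        m=hullmask(mask(im,col),c,px*R)
        if m is not None: ob.append((C,m))
    return ob
def rimcost(ob,p,r,zt,zb):
    return -np.mean([(lambda s:(s&m).sum()/(s|m).sum())(sil(C,p[0],p[1],[(r,zt),(r,zb)])) for C,m in ob])
E
python3 - <<'E'
from fit import *
import pickle
V=[pickle.load(open(f'{n}.pkl','rb')) for n in('w1','w2','v1','v2','v3')]
for k in ('orange','green','black','yellow','blue'):
    x0=M0[k];ob=rimobs(V if k!='blue' else V[:1]+V[4:],k,x0,1.5 if k!='blue' else 1.25)
    f=lambda p:rimcost(ob,p[:2],p[2],p[3],p[4])
    s=np.array([*x0,.026,.12,.11]);d=np.diag([.008,.008,.004,.01,-.01])
    r=minimize(f,s,method='Nelder-Mead',options=dict(initial_simplex=np.vstack([s,s+d]),xatol=1e-4,fatol=1e-4,maxiter=300))
    print(k,np.round(r.x,4),round(-r.fun,3),[int(m.sum()) for C,m in ob],[np.round(np.mean(np.nonzero(m)[::-1],1)).tolist() for C,m in ob])
E
```

```text
orange [ 0.6173 -0.1169  0.0292  0.1079  0.1074] 0.843 [922, 1237, 1423, 1493, 1116] [[334.0, 303.0], [103.0, 306.0], [80.0, 251.0], [228.0, 252.0], [377.0, 247.0]]
green [0.6378 0.026  0.0273 0.1016 0.1016] 0.685 [425, 546, 1156, 1181, 1193] [[439.0, 308.0], [211.0, 314.0], [186.0, 262.0], [332.0, 262.0], [477.0, 262.0]]
black [0.6095 0.1656 0.0289 0.1064 0.1057] 0.903 [1177, 1431, 1307] [[302.0, 300.0], [288.0, 245.0], [437.0, 244.0]]
yellow [ 0.6038 -0.2549  0.0293  0.1104  0.1085] 0.909 [1159, 1424, 1506] [[239.0, 297.0], [124.0, 242.0], [273.0, 243.0]]
blue [ 0.5302 -0.3836  0.0281  0.1176  0.1078] 0.937 [1457, 1772] [[139.0, 250.0], [170.0, 190.0]]
```

```bash
cat >> fit.py <<'E'
H['green']=(40,90)
def rim(views,col,x0,R=1.45):
    ob=rimobs(views,col,x0,R)
    if not ob: return None
    s=np.array(x0);r=minimize(lambda p:rimcost(ob,p,.0288,.110,.106),s,method='Nelder-Mead',options=dict(initial_simplex=[s,s+[.008,0],s+[0,.008]],xatol=1e-4,fatol=1e-4))
    return np.round(r.x,4),round(-r.fun,3),len(ob)
E
python3 - <<'E'
from fit import *
import pickle
V=[pickle.load(open(f'{n}.pkl','rb')) for n in('v1','v2','v3')]
for k in M0: print(k,rim(V,k,M0[k],1.2 if k=='blue' else 1.45),[rim([v],k,M0[k],1.2 if k=='blue' else 1.45) for v in V])
E
```

```text
blue (array([ 0.5323, -0.3859]), np.float64(0.959), 1) [None, None, (array([ 0.5323, -0.3859]), np.float64(0.959), 1)]
yellow (array([ 0.6042, -0.2553]), np.float64(0.928), 2) [None, (array([ 0.6039, -0.2556]), np.float64(0.9), 1), (array([ 0.6044, -0.2554]), np.float64(0.955), 1)]
orange (array([ 0.6175, -0.1169]), np.float64(0.865), 3) [(array([ 0.6175, -0.1171]), np.float64(0.905), 1), (array([ 0.6175, -0.1165]), np.float64(0.939), 1), (array([ 0.6156, -0.1161]), np.float64(0.753), 1)]
green (array([0.6372, 0.0244]), np.float64(0.833), 3) [(array([0.6366, 0.0239]), np.float64(0.83), 1), (array([0.6375, 0.0246]), np.float64(0.851), 1), (array([0.6374, 0.0253]), np.float64(0.833), 1)]
black (array([0.6092, 0.1653]), np.float64(0.896), 2) [(array([0.6089, 0.1653]), np.float64(0.935), 1), (array([0.6092, 0.1654]), np.float64(0.861), 1), None]
```

Rim centres now agree to about 1 mm across views. I'll start with yellow: stopper (0.396,-0.314), mouth (0.604,-0.255).

Emit:
send_rows --deltas '[[0.07,[0.03,0.0346,-0.0208],0],[0.07,[0.03,0.0346,-0.0208],0],[0.07,[0.03,0.0346,-0.0208],0],[0.07,[0.05,0,0],0],[0.07,[0.05,0,0],0]]' --force 30

```text
clock: 18.3
ee_pos: [0.3955, -0.3108, 0.156]
ee_rot: [[0.002, -1.0, -0.0], [-0.001, -0.0, 1.0], [-1.0, -0.002, -0.001]]
contact_force: [0.7, 0.3, 0.3]
opening: 0.07
```

Emit:
send_rows --deltas '[[0.07,[0.05,0,0],0],[0.07,[0.05,0,0],0],[0.07,[0.0,0,0],0]]'

```text
clock: 18.68
ee_pos: [0.3941, -0.3089, 0.0545]
ee_rot: [[-0.004, -1.0, -0.001], [0.005, -0.001, 1.0], [-1.0, 0.004, 0.005]]
contact_force: [-0.3, 1.0, 0.7]
opening: 0.0701
```

Emit:
send_rows --deltas '[[0.07,[0.03,-0.002,-0.005],0],[0.07,[0.03,0,0],0],[0.07,[0,0,0],0]]'

```text
clock: 19.05
ee_pos: [0.3973, -0.3165, -0.0027]
ee_rot: [[-0.0, -1.0, 0.0], [0.001, 0.0, 1.0], [-1.0, 0.0, 0.001]]
contact_force: [0.1, -0.1, 0.6]
opening: 0.07
```

Emit:
send_rows --deltas '[[0.035,[0,0,0],0],[0.035,[0,0,0],0],[0.035,[0,0,0],0],[0.035,[0,0,0],0]]'

```text
clock: 19.55
ee_pos: [0.3978, -0.3181, -0.0012]
ee_rot: [[0.003, -1.0, 0.001], [-0.002, 0.001, 1.0], [-1.0, -0.003, -0.002]]
contact_force: [-0.3, 2.0, 7.6]
opening: 0.0448
```

Emit:
send_rows --deltas '[[0.035,[-0.02,0,0],0],[0.035,[-0.04,0,0],0],[0.035,[-0.05,0,0],0],[0.035,[-0.05,0,0],0],[0.035,[-0.015,0,0],0]]'

```text
clock: 20.18
ee_pos: [0.3977, -0.3183, 0.1762]
ee_rot: [[0.005, -1.0, 0.002], [-0.005, 0.002, 1.0], [-1.0, -0.005, -0.005]]
contact_force: [-0.1, 0.1, -0.0]
opening: 0.0447
```

```bash
cat > st.py <<'E'
import sys
from fit import *
# usage: st.py x y z  -> remaining tool-axis shift to the world target
o=bot.get_obs();R=np.array(o['ee_rot']);t=np.array(o['ee_pos'])
print('t',o['clock'],'pos',t.round(4),'F',np.round(o['contact_force'],1),'op',round(o['opening'],4),'d',(R.T@(np.array(sys.argv[1:4],float)-t)).round(4))
E
python3 st.py .6042 -.2554 .16
cat > drift.py <<'E'
# change of the scene and side pictures against the starting pictures, near each flask
from fit import *
M=dict(blue=(.5315,-.3855),yellow=(.6042,-.2554),orange=(.6175,-.1168),green=(.6372,.0246),black=(.6091,.1654))
import sys
for n in ('scene','side'):
    C=cam(n);im=optics.capture(n);print(n,end=' ')
    for k,x in M.items():
        c=proj(C,(*x,.108));m=hullmask(mask(im,k),c,40)
        d=None if m is None else (np.mean(np.nonzero(m)[::-1],1)-c).round(1).tolist()
        print(k,d,end=' ')
    print()
E
python3 drift.py
python3 - <<'E'
from h import *
im=optics.capture('wrist');save(im,'w6.png',size=(400,300))
E
```

```text
t 20.175 pos [ 0.3977 -0.3183  0.1762] F [-0.1  0.1 -0. ] op 0.0447 d [ 0.0168 -0.2064  0.0633]
scene blue [1.2, 1.7] yellow [0.2, 2.2] orange [0.2, 1.5] green [0.5, 3.1] black [-17.5, -14.5] 
side blue [-26.7, -5.7] yellow None orange [-16.5, -10.9] green [-34.3, 0.0] black [-14.0, -15.5]
```

```bash
cat > held.py <<'E'
# is the stopper in the hand? colour blob position in the wrist and scene pictures
import sys
from fit import *
k=sys.argv[1];o=bot.get_obs();t=np.array(o['ee_pos'])
for n in ('wrist','scene'):
    C=cam(n,o);im=optics.capture(n);m=mask(im,k)
    for z0 in (.0015,):
        s=sil(C,t[0],t[1],[(.023,t[2]+z0+.052),(.023,t[2]+z0+.026),(.016,t[2]+z0)])
    old=sil(C,*S0[k],[(.023,.052),(.023,.026),(.016,0)])
    big=cv2.dilate(s,np.ones((41,41)));ys,xs=np.nonzero(m&big);sy,sx=np.nonzero(s)
    print(n,'in hand',round((m&s).sum()/s.sum(),2),'at old place',round((m&old).sum()/max(1,old.sum()),2),'model box',sx.min(),sx.max(),sy.min(),sy.max(),'seen box',(xs.min(),xs.max(),ys.min(),ys.max()) if len(xs) else None)
E
python3 held.py yellow
```

```text
wrist in hand 0.95 at old place 0.0 model box 223 331 213 333 seen box (np.int64(222), np.int64(329), np.int64(214), np.int64(330))
scene in hand 0.84 at old place 0.0 model box 147 167 169 194 seen box (np.int64(147), np.int64(167), np.int64(170), np.int64(194))
```

Held, centred within about 1 mm, with its origin at TCP z + 1.5 mm. The yellow flask hasn't moved. I'll go over the mouth.

Emit:
send_rows --deltas '[[0.035,[0,-0.0516,0.0158],0],[0.035,[0,-0.0516,0.0158],0],[0.035,[0,-0.0516,0.0158],0],[0.035,[0,-0.0516,0.0158],0],[0.035,[0,0,0],0]]'

```text
clock: 21.05
ee_pos: [0.6052, -0.2526, 0.1681]
ee_rot: [[-0.003, -1.0, -0.001], [0.002, -0.001, 1.0], [-1.0, 0.003, 0.002]]
contact_force: [0.1, -0.9, -1.2]
opening: 0.0453
```

```bash
python3 st.py .6042 -.2554 .0985
```

```text
t 21.05 pos [ 0.6052 -0.2526  0.1681] F [ 0.1 -0.9 -1.2] op 0.0453 d [ 0.0696  0.0008 -0.003 ]
```

Emit:
send_rows --deltas '[[0.035,[0.02,0.001,-0.003],0],[0.035,[0.02,0,0],0],[0.035,[0,0,0],0],[0.035,[0,0,0],0]]'

```text
clock: 21.55
ee_pos: [0.6018, -0.2578, 0.1319]
ee_rot: [[-0.0, -1.0, 0.002], [0.0, 0.002, 1.0], [-1.0, 0.0, 0.0]]
contact_force: [-0.0, -0.1, 0.3]
opening: 0.0444
```

```bash
python3 st.py .6042 -.2554 .0985
```

```text
t 21.55 pos [ 0.6018 -0.2578  0.1319] F [-0.  -0.1  0.3] op 0.0444 d [ 0.0334 -0.0025  0.0024]
```

Emit:
send_rows --deltas '[[0.035,[0,-0.0025,0.0025],0],[0.035,[0,0,0],0],[0.035,[0,0,0],0]]'

```text
clock: 21.92
ee_pos: [0.6048, -0.255, 0.1319]
ee_rot: [[0.0, -1.0, 0.002], [-0.0, 0.002, 1.0], [-1.0, -0.0, -0.0]]
contact_force: [-0.0, 0.4, -0.1]
opening: 0.0449
```

Emit:
send_rows --deltas '[[0.035,[0,0,0],0],[0.035,[0,0,0],0]]'

```text
clock: 22.18
ee_pos: [0.6046, -0.2551, 0.1316]
ee_rot: [[-0.0, -1.0, 0.002], [-0.0, 0.002, 1.0], [-1.0, 0.0, -0.0]]
contact_force: [0.1, -0.6, -0.2]
opening: 0.0448
```

Settled to under 1 mm. I'll insert: down 33 mm, then release.

Emit:
send_rows --deltas '[[0.035,[0.012,0,0],0],[0.035,[0.012,0,0],0],[0.035,[0.008,0,0],0],[0.035,[0.0,0,0],0],[0.035,[0,0,0],0]]'

```text
clock: 22.8
ee_pos: [0.6045, -0.255, 0.0994]
ee_rot: [[-0.0, -1.0, 0.002], [0.0, 0.002, 1.0], [-1.0, 0.0, 0.0]]
contact_force: [-0.2, 0.3, -1.2]
opening: 0.0445
```

Emit:
send_rows --deltas '[[0.05,[0,0,0],0],[0.06,[0,0,0],0],[0.07,[0,0,0],0],[0.07,[-0.03,0,0],0],[0.07,[-0.06,0,0],0]]'

```text
clock: 23.42
ee_pos: [0.6035, -0.2545, 0.1883]
ee_rot: [[-0.004, -1.0, 0.002], [0.003, 0.002, 1.0], [-1.0, 0.004, 0.002]]
contact_force: [0.8, -1.0, -0.2]
opening: 0.07
```

Emit:
send_rows --deltas '[[0.07,[-0.01,0.04,0.012],0],[0.07,[0,0.04,0.012],0],[0.07,[0,0.04,0.012],0],[0.07,[0,0.037,0.0114],0],[0.07,[0,0,0],0]]'

```text
clock: 24.05
ee_pos: [0.4459, -0.2066, 0.2005]
ee_rot: [[0.001, -1.0, 0.002], [-0.001, 0.002, 1.0], [-1.0, -0.001, -0.001]]
contact_force: [-0.2, 1.2, -0.1]
opening: 0.07
```

```bash
sleep 0; python3 st.py .4475 -.2076 -.001
python3 - <<'E'
from fit import *
o=bot.get_obs();C=cam('scene');im=optics.capture('scene');m=mask(im,'yellow')
s=sil(C,.6042,-.2554,[(.023,.151),(.023,.125)]);big=cv2.dilate(s,np.ones((21,21)))
ys,xs=np.nonzero(m&big);sy,sx=np.nonzero(s);print('seated model',sx.min(),sx.max(),sy.min(),sy.max(),'cover',(m&s).sum()/s.sum(),'seen',xs.min(),xs.max(),ys.min(),ys.max())
E
```

```text
t 24.05 pos [ 0.4459 -0.2066  0.2005] F [-0.2  1.2 -0.1] op 0.07 d [ 0.2015 -0.0015 -0.0009]
seated model 174 196 248 270 cover 0.9371980676328503 seen 175 199 248 278
```

Yellow is home (head top at the expected row, 248). Green next: pick and lift.

Emit:
send_rows --deltas '[[0.07,[0.05,-0.001,0],0],[0.07,[0.05,0,0],0],[0.07,[0.05,0,0],0],[0.07,[0.03,0,0],0],[0.07,[0.021,0,0],0]]'

```text
clock: 24.72
ee_pos: [0.4491, -0.2074, -0.0033]
ee_rot: [[-0.001, -1.0, 0.002], [0.001, 0.002, 1.0], [-1.0, 0.001, 0.001]]
contact_force: [-0.4, 0.8, -0.7]
opening: 0.07
```

Emit:
send_rows --deltas '[[0.07,[0,0,0],0],[0.035,[0,0,0],0],[0.035,[0,0,0],0],[0.035,[0,0,0],0],[0.035,[0,0,0],0]]'

```text
clock: 25.35
ee_pos: [0.4495, -0.2079, -0.0004]
ee_rot: [[0.002, -1.0, 0.002], [-0.001, 0.002, 1.0], [-1.0, -0.002, -0.001]]
contact_force: [0.6, -0.1, 7.0]
opening: 0.0441
```

Emit:
send_rows --deltas '[[0.035,[-0.02,0,0],0],[0.035,[-0.04,0,0],0],[0.035,[-0.05,0,0],0],[0.035,[-0.05,0,0],0],[0.035,[-0.015,0,0],0]]'

```text
clock: 25.98
ee_pos: [0.4496, -0.208, 0.1767]
ee_rot: [[0.004, -1.0, 0.002], [-0.003, 0.002, 1.0], [-1.0, -0.004, -0.003]]
contact_force: [-0.2, -0.4, -1.4]
opening: 0.0445
```

```bash
cat > seated.py <<'E'
import sys
from fit import *
from drift import M
C=cam('scene');im=optics.capture('scene')
for k in sys.argv[1:]:
    m=mask(im,k);s=sil(C,*M[k],[(.023,.151),(.023,.125)]);ys,xs=np.nonzero(m&cv2.dilate(s,np.ones((21,21))));sy,sx=np.nonzero(s)
    print(k,'model',sx.min(),sx.max(),sy.min(),sy.max(),'cover',round((m&s).sum()/s.sum(),2),'seen',xs.min(),xs.max(),ys.min(),ys.max())
E
python3 held.py green; python3 drift.py|head -1; python3 st.py .6372 .0246 .172
```

```text
wrist in hand 0.92 at old place 0.0 model box 223 331 213 333 seen box (np.int64(223), np.int64(329), np.int64(212), np.int64(326))
scene in hand 0.78 at old place 0.0 model box 190 211 178 204 seen box (np.int64(191), np.int64(209), np.int64(179), np.int64(203))
scene blue [1.1, 1.8] yellow [-0.7, -3.1] orange [0.3, 1.6] green [0.4, 2.8] black [-17.5, -14.5] 
t 26.175 pos [ 0.4482 -0.207   0.1724] F [-0.1  0.1 -1. ] op 0.0445 d [ 0.0004 -0.1885  0.232 ]
```

Emit:
send_rows --deltas '[[0.035,[0,-0.0315,0.0387],0],[0.035,[0,-0.0315,0.0387],0],[0.035,[0,-0.0315,0.0387],0],[0.035,[0,-0.0315,0.0387],0],[0.035,[0,-0.0315,0.0387],0]]'

```text
clock: 26.8
ee_pos: [0.6067, -0.0126, 0.1713]
ee_rot: [[-0.003, -1.0, 0.002], [0.0, 0.002, 1.0], [-1.0, 0.003, 0.0]]
contact_force: [-0.2, 0.2, -0.0]
opening: 0.0444
```

Emit:
send_rows --deltas '[[0.035,[0,-0.0315,0.0387],0],[0.035,[0.02,0,0],0],[0.035,[0.015,0,0],0],[0.035,[0,0,0],0],[0.035,[0,0,0],0]]'

```text
clock: 27.42
ee_pos: [0.638, 0.0239, 0.1389]
ee_rot: [[0.0, -1.0, 0.003], [-0.0, 0.003, 1.0], [-1.0, -0.0, -0.0]]
contact_force: [-0.0, 1.5, -0.2]
opening: 0.0444
```

```bash
python3 st.py .638 .0246 .0985
```

```text
t 27.425 pos [0.638  0.0239 0.1389] F [-0.   1.5 -0.2] op 0.0444 d [0.0404 0.     0.0007]
```

Emit:
send_rows --deltas '[[0.035,[0.015,0,0],0],[0.035,[0.013,0,0],0],[0.035,[0.012,0,0],0],[0.035,[0.0,0,0],0],[0.035,[0,0,0],0]]'

```text
clock: 28.05
ee_pos: [0.638, 0.0245, 0.0981]
ee_rot: [[-0.0, -1.0, 0.002], [-0.0, 0.002, 1.0], [-1.0, 0.0, -0.0]]
contact_force: [0.6, -1.0, -1.4]
opening: 0.0444
```

Emit:
send_rows --deltas '[[0.05,[0,0,0],0],[0.06,[0,0,0],0],[0.07,[0,0,0],0],[0.07,[-0.03,0,0],0],[0.07,[-0.06,0,0],0]]'

```text
clock: 28.68
ee_pos: [0.6369, 0.0246, 0.1873]
ee_rot: [[-0.005, -1.0, 0.002], [0.001, 0.002, 1.0], [-1.0, 0.005, 0.0]]
contact_force: [1.5, -1.0, -0.4]
opening: 0.0698
```

Emit:
send_rows --deltas '[[0.07,[-0.01,0.037,-0.028],0],[0.07,[0,0.037,-0.028],0],[0.07,[0,0.037,-0.028],0],[0.07,[0,0.037,-0.028],0],[0.07,[0,0,0],0]]'

```text
clock: 29.3
ee_pos: [0.4882, -0.0885, 0.1993]
ee_rot: [[0.001, -1.0, 0.004], [-0.001, 0.004, 1.0], [-1.0, -0.001, -0.001]]
contact_force: [0.9, 0.4, -0.3]
opening: 0.0703
```

```bash
python3 seated.py green; python3 st.py .4891 -.0878 -.001
```

```text
scene blue [1.0, 1.8] yellow [-0.5, -2.9] orange [0.0, 1.5] green [0.6, -3.2] black [-17.3, -14.6] 
side blue [-23.2, -4.1] yellow [-0.1, -4.3] orange [-16.5, -10.9] green [0.1, -4.9] black [-14.2, -15.4] 
green model 295 315 247 269 cover 0.86 seen 294 317 248 277
t 29.45 pos [ 0.4905 -0.0872  0.1988] F [ 0.2 -0.5 -0.5] op 0.07 d [ 0.1998  0.0016 -0.0006]
```

Green is home, same match as yellow. Blue next: pick and lift.

Emit:
send_rows --deltas '[[0.07,[0.05,0.001,0],0],[0.07,[0.05,0,0],0],[0.07,[0.05,0,0],0],[0.07,[0.03,0,0],0],[0.07,[0.02,0,0],0]]'

```text
clock: 30.08
ee_pos: [0.4891, -0.0862, -0.0034]
ee_rot: [[-0.002, -1.0, 0.0], [0.001, 0.0, 1.0], [-1.0, 0.002, 0.001]]
contact_force: [-0.0, 0.5, 0.1]
opening: 0.0701
```

Emit:
send_rows --deltas '[[0.07,[0,0,0],0],[0.035,[0,0,0],0],[0.035,[0,0,0],0],[0.035,[0,0,0],0],[0.035,[0,0,0],0]]'

```text
clock: 30.7
ee_pos: [0.4898, -0.0873, -0.0004]
ee_rot: [[0.002, -1.0, 0.002], [-0.0, 0.002, 1.0], [-1.0, -0.002, -0.0]]
contact_force: [0.2, 1.9, 5.8]
opening: 0.0443
```

Emit:
send_rows --deltas '[[0.035,[-0.02,0,0],0],[0.035,[-0.04,0,0],0],[0.035,[-0.05,0,0],0],[0.035,[-0.05,0,0],0],[0.035,[-0.015,0,0],0]]'

```text
clock: 31.32
ee_pos: [0.49, -0.0877, 0.1768]
ee_rot: [[0.005, -1.0, 0.002], [-0.002, 0.002, 1.0], [-1.0, -0.005, -0.002]]
contact_force: [0.1, -0.0, -0.8]
opening: 0.0443
```

```bash
python3 held.py blue; python3 drift.py|head -1; python3 st.py .532 -.3857 .172
```

```text
wrist in hand 0.93 at old place 0.0 model box 223 331 213 333 seen box (np.int64(223), np.int64(328), np.int64(214), np.int64(329))
scene in hand 0.83 at old place 0.0 model box 241 260 184 210 seen box (np.int64(241), np.int64(260), np.int64(186), np.int64(210))
scene blue [1.0, 1.8] yellow [-0.6, -2.9] orange [0.1, 1.6] green [0.6, -3.2] black [-17.3, -14.6] 
t 31.525 pos [ 0.4884 -0.0871  0.1725] F [ 0.2 -1.  -1.3] op 0.0447 d [ 0.0003 -0.0442 -0.2985]
```

Emit:
send_rows --deltas '[[0.035,[0,-0.0072,-0.0497],0],[0.035,[0,-0.0072,-0.0497],0],[0.035,[0,-0.0072,-0.0497],0],[0.035,[0,-0.0072,-0.0497],0],[0.035,[0,-0.0072,-0.0497],0]]'

```text
clock: 32.15
ee_pos: [0.5239, -0.337, 0.1712]
ee_rot: [[-0.003, -1.0, 0.002], [0.002, 0.002, 1.0], [-1.0, 0.003, 0.002]]
contact_force: [0.6, -0.4, -0.8]
opening: 0.0443
```

Emit:
send_rows --deltas '[[0.035,[0,-0.0072,-0.0497],0],[0.035,[0.02,0,0],0],[0.035,[0.015,0,0],0],[0.035,[0,0,0],0],[0.035,[0,0,0],0]]'

```text
clock: 32.78
ee_pos: [0.5318, -0.3849, 0.139]
ee_rot: [[0.0, -1.0, 0.001], [-0.0, 0.001, 1.0], [-1.0, -0.0, -0.0]]
contact_force: [-0.1, -0.9, -0.2]
opening: 0.0444
```

```bash
python3 st.py .5315 -.385 .0985
```

```text
t 32.775 pos [ 0.5318 -0.3849  0.139 ] F [-0.1 -0.9 -0.2] op 0.0444 d [ 0.0405  0.0003 -0.    ]
```

Emit:
send_rows --deltas '[[0.035,[0.015,0,0],0],[0.035,[0.013,0,0],0],[0.035,[0.012,0,0],0],[0.035,[0.0,0,0],0],[0.035,[0,0,0],0]]'

```text
clock: 33.4
ee_pos: [0.5315, -0.3854, 0.0981]
ee_rot: [[-0.0, -1.0, 0.002], [0.0, 0.002, 1.0], [-1.0, 0.0, 0.0]]
contact_force: [1.0, -0.1, -0.5]
opening: 0.0448
```

Emit:
send_rows --deltas '[[0.05,[0,0,0],0],[0.06,[0,0,0],0],[0.07,[0,0,0],0],[0.07,[-0.03,0,0],0],[0.07,[-0.06,0,0],0]]'

```text
clock: 34.02
ee_pos: [0.5306, -0.3847, 0.1872]
ee_rot: [[-0.004, -1.0, 0.002], [0.004, 0.002, 1.0], [-1.0, 0.004, 0.003]]
contact_force: [1.6, -1.2, 0.8]
opening: 0.0701
```

Emit:
send_rows --deltas '[[0.07,[-0.01,0.0055,0.052],0],[0.07,[0,0.0055,0.052],0],[0.07,[0,0.0055,0.052],0],[0.07,[0,0.0055,0.052],0],[0.07,[0,0.0055,0.052],0]]'

```text
clock: 34.65
ee_pos: [0.5042, -0.1239, 0.1988]
ee_rot: [[0.001, -1.0, 0.002], [-0.0, 0.002, 1.0], [-1.0, -0.001, -0.0]]
contact_force: [0.2, 0.3, -0.3]
opening: 0.07
```

Emit:
send_rows --deltas '[[0.07,[0,0.0055,0.052],0],[0.07,[0,0.0055,0.052],0],[0.07,[0,0.0055,0.052],0],[0.07,[0,0,0],0]]'

```text
clock: 35.15
ee_pos: [0.4877, 0.0335, 0.199]
ee_rot: [[0.001, -1.0, -0.003], [0.0, -0.003, 1.0], [-1.0, -0.001, 0.0]]
contact_force: [0.1, 0.4, -0.4]
opening: 0.0699
```

```bash
python3 seated.py blue|tail -1; python3 st.py .4873 .0305 -.001
python3 - <<'E'
from fit import *
o=bot.get_obs();v=[(cam('wrist',o),optics.capture('wrist'))]
for k in ('orange','black'): print(k,fit(v,k,S0[k],'s',.04,freez=False))
E
```

```text
blue model 121 143 230 252 cover 0.86 seen 121 147 232 259
t 35.3 pos [0.4885 0.0302 0.1987] F [ 0.5 -1.  -0.1] op 0.0703 d [0.1997 0.0013 0.0003]
orange (array([0.488 , 0.0291, 0.0031]), np.float64(0.956), 1)
black (array([ 0.4888,  0.1557, -0.0029]), np.float64(0.944), 1)
```

Blue looks home. Orange next.

Emit:
send_rows --deltas '[[0.07,[0.05,0.001,0],0],[0.07,[0.05,0,0],0],[0.07,[0.05,0,0],0],[0.07,[0.03,0,0],0],[0.07,[0.02,0,0],0]]'

```text
clock: 35.98
ee_pos: [0.4868, 0.0292, -0.0031]
ee_rot: [[-0.002, -1.0, 0.004], [0.0, 0.004, 1.0], [-1.0, 0.002, 0.0]]
contact_force: [-0.3, 0.3, 0.1]
opening: 0.0698
```

Emit:
send_rows --deltas '[[0.07,[0,0,0],0],[0.035,[0,0,0],0],[0.035,[0,0,0],0],[0.035,[0,0,0],0],[0.035,[0,0,0],0]]'

```text
clock: 36.6
ee_pos: [0.4883, 0.03, -0.0002]
ee_rot: [[0.002, -1.0, 0.002], [-0.001, 0.002, 1.0], [-1.0, -0.002, -0.001]]
contact_force: [-0.7, -2.6, 7.4]
opening: 0.0441
```

Emit:
send_rows --deltas '[[0.035,[-0.02,0,0],0],[0.035,[-0.04,0,0],0],[0.035,[-0.05,0,0],0],[0.035,[-0.05,0,0],0],[0.035,[-0.015,0,0],0]]'

```text
clock: 37.22
ee_pos: [0.4885, 0.0306, 0.177]
ee_rot: [[0.005, -1.0, 0.002], [-0.0, 0.002, 1.0], [-1.0, -0.005, -0.0]]
contact_force: [1.1, 0.5, -0.8]
opening: 0.0444
```

```bash
python3 held.py orange; python3 drift.py|head -1; python3 st.py .6175 -.1168 .172
```

```text
wrist in hand 0.94 at old place 0.0 model box 223 331 213 333 seen box (np.int64(223), np.int64(328), np.int64(214), np.int64(329))
scene in hand 0.91 at old place 0.0 model box 290 309 179 206 seen box (np.int64(282), np.int64(324), np.int64(181), np.int64(225))
scene blue [-1.1, -3.1] yellow [-0.6, -2.9] orange [0.3, 1.5] green [0.6, -3.0] black [-17.5, -14.5] 
t 37.425 pos [0.4868 0.0307 0.1725] F [-0.3 -0.1 -1. ] op 0.0442 d [ 0.0004 -0.1309 -0.1472]
```

Emit:
send_rows --deltas '[[0.035,[0,-0.0327,-0.0368],0],[0.035,[0,-0.0327,-0.0368],0],[0.035,[0,-0.0327,-0.0368],0],[0.035,[0,-0.0327,-0.0368],0],[0.035,[0,0,0],0]]'

```text
clock: 38.05
ee_pos: [0.6186, -0.1193, 0.1698]
ee_rot: [[-0.004, -1.0, 0.004], [0.001, 0.004, 1.0], [-1.0, 0.004, 0.001]]
contact_force: [-0.8, 0.9, -0.4]
opening: 0.0445
```

Emit:
send_rows --deltas '[[0.035,[0.02,0,0],0],[0.035,[0.015,0,0],0],[0.035,[0,0,0],0],[0.035,[0,0,0],0]]'

```text
clock: 38.55
ee_pos: [0.6179, -0.1165, 0.139]
ee_rot: [[0.0, -1.0, 0.001], [-0.0, 0.001, 1.0], [-1.0, -0.0, -0.0]]
contact_force: [0.5, -0.7, -1.0]
opening: 0.0444
```

```bash
python3 st.py .6175 -.1168 .0985
```

```text
t 38.55 pos [ 0.6179 -0.1165  0.139 ] F [ 0.5 -0.7 -1. ] op 0.0444 d [ 0.0405  0.0004 -0.0003]
```

Emit:
send_rows --deltas '[[0.035,[0.015,0,0],0],[0.035,[0.013,0,0],0],[0.035,[0.012,0,0],0],[0.035,[0.0,0,0],0],[0.035,[0,0,0],0]]'

```text
clock: 39.17
ee_pos: [0.6177, -0.1168, 0.098]
ee_rot: [[-0.001, -1.0, 0.002], [0.0, 0.002, 1.0], [-1.0, 0.001, 0.0]]
contact_force: [0.5, -0.6, 0.5]
opening: 0.0443
```

Emit:
send_rows --deltas '[[0.05,[0,0,0],0],[0.06,[0,0,0],0],[0.07,[0,0,0],0],[0.07,[-0.03,0,0],0],[0.07,[-0.06,0,0],0]]'

```text
clock: 39.8
ee_pos: [0.6167, -0.1165, 0.1874]
ee_rot: [[-0.005, -1.0, 0.002], [0.002, 0.002, 1.0], [-1.0, 0.005, 0.002]]
contact_force: [1.7, -0.3, 0.1]
opening: 0.07
```

Emit:
send_rows --deltas '[[0.07,[-0.01,0.0216,0.0454],0],[0.07,[0,0.0216,0.0454],0],[0.07,[0,0.0216,0.0454],0],[0.07,[0,0.0216,0.0454],0],[0.07,[0,0.0216,0.0454],0]]'

```text
clock: 40.42
ee_pos: [0.5095, 0.1116, 0.1988]
ee_rot: [[0.001, -1.0, 0.002], [0.0, 0.002, 1.0], [-1.0, -0.001, 0.0]]
contact_force: [-0.5, 0.6, -0.1]
opening: 0.0697
```

Emit:
send_rows --deltas '[[0.07,[0,0.0216,0.0454],0],[0.07,[0,0,0],0]]'

```text
clock: 40.67
ee_pos: [0.4873, 0.1583, 0.1991]
ee_rot: [[0.001, -1.0, -0.002], [0.001, -0.002, 1.0], [-1.0, -0.001, 0.001]]
contact_force: [0.6, -0.4, 0.2]
opening: 0.0701
```

```bash
python3 seated.py orange|tail -1; python3 st.py .4885 .1557 -.001
python3 - <<'E'
from fit import *
o=bot.get_obs();v=[(cam('wrist',o),optics.capture('wrist'))]
print(fit(v,'black',S0['black'],'s',.04,freez=False),rim(v,'black',(.6091,.1654)),proj(v[0][0],(.6091,.1654,.108)))
E
```

```text
orange model 234 254 246 269 cover 0.9 seen 233 258 248 277
t 40.825 pos [0.4891 0.1555 0.1987] F [0.6 0.5 1. ] op 0.0703 d [0.1997 0.0007 0.0002]
(array([ 0.4881,  0.156 , -0.001 ]), np.float64(0.943), 1) (array([0.602 , 0.1636]), np.float64(0.15), 1) [287.13512912 319.7371844 ]
```

Emit:
send_rows --deltas '[[0.07,[0.05,0.001,0],0],[0.07,[0.05,0,0],0],[0.07,[0.05,0,0],0],[0.07,[0.03,0,0],0],[0.07,[0.02,0,0],0]]'

```text
clock: 41.5
ee_pos: [0.4876, 0.1544, -0.0032]
ee_rot: [[-0.002, -1.0, 0.004], [-0.0, 0.004, 1.0], [-1.0, 0.002, -0.0]]
contact_force: [0.1, 0.3, -0.1]
opening: 0.07
```

Emit:
send_rows --deltas '[[0.07,[0,0,0],0],[0.035,[0,0,0],0],[0.035,[0,0,0],0],[0.035,[0,0,0],0],[0.035,[0,0,0],0]]'

```text
clock: 42.12
ee_pos: [0.4887, 0.1556, -0.0003]
ee_rot: [[0.002, -1.0, 0.002], [-0.0, 0.002, 1.0], [-1.0, -0.002, -0.0]]
contact_force: [0.7, -2.7, 5.9]
opening: 0.0445
```

Emit:
send_rows --deltas '[[0.035,[-0.02,0,0],0],[0.035,[-0.04,0,0],0],[0.035,[-0.05,0,0],0],[0.035,[-0.05,0,0],0],[0.035,[-0.015,0,0],0]]'

```text
clock: 42.75
ee_pos: [0.4889, 0.1561, 0.177]
ee_rot: [[0.005, -1.0, 0.002], [0.001, 0.002, 1.0], [-1.0, -0.005, 0.001]]
contact_force: [0.5, 0.3, -0.9]
opening: 0.0446
```

```bash
python3 held.py black; python3 st.py .6091 .1654 .172
python3 - <<'E'
from fit import *
a=cv2.resize(cv2.imread('pics/scene0.png'),(560,420),interpolation=cv2.INTER_AREA)[:,:,::-1];b=optics.capture('scene');C=cam('scene')
save(b,'sc_now.png')
for k,x in dict(black=(.6091,.1654),green=(.6372,.0246),orange=(.6175,-.1168),yellow=(.6042,-.2554),blue=(.5315,-.385),vial=(.749,.025),jar=(.746,.194)).items():
    u,v=proj(C,(*x,.07)).astype(int);A,B=[cv2.cvtColor(np.ascontiguousarray(i[v-35:v+35,u-28:u+28]),cv2.COLOR_RGB2GRAY).astype(np.float32) for i in(a,b)]
    print(k,[np.round(q,1) for q in cv2.phaseCorrelate(A,B,cv2.createHanningWindow((56,70),cv2.CV_32F))],np.abs(A-B).mean())
E
```

```text
wrist in hand 0.95 at old place 0.0 model box 224 331 213 333 seen box (np.int64(204), np.int64(351), np.int64(215), np.int64(339))
scene in hand 0.77 at old place 0.02 model box 340 360 175 201 seen box (np.int64(320), np.int64(380), np.int64(155), np.int64(201))
t 42.85 pos [0.4884 0.156  0.175 ] F [ 0.5  0.1 -1.7] op 0.0446 d [ 0.0034 -0.1207  0.0096]
black [array([-11.8,  -5.3]), np.float64(0.7)] 23.209694
green [array([ 0. , -0.2]), np.float64(0.5)] 16.935715
orange [array([0.9, 0.4]), np.float64(0.2)] 16.721684
yellow [array([0.8, 0.9]), np.float64(0.3)] 13.1663265
blue [array([0.1, 0.2]), np.float64(0.7)] 15.500255
vial [array([ 0., -0.]), np.float64(0.9)] 3.7813776
jar [array([-0., -0.]), np.float64(0.8)] 4.9086733
```

The black flask has been knocked: it moved about (-12,-5) px in the scene view. I'll re-measure it from above with the stopper in hand.

Emit:
send_rows --deltas '[[0.035,[-0.043,-0.003,-0.04],0],[0.035,[-0.043,-0.003,-0.045],0],[0.035,[-0.043,-0.003,-0.045],0],[0.035,[-0.043,-0.003,-0.045],0],[0.035,[0,0,0],0]]'

```text
clock: 43.52
ee_pos: [0.5004, -0.022, 0.3461]
ee_rot: [[0.001, -1.0, 0.006], [-0.001, 0.006, 1.0], [-1.0, -0.001, -0.001]]
contact_force: [0.8, -0.3, -1.4]
opening: 0.0447
```

Emit:
send_rows --deltas '[[0.035,[0,0,0],0],[0.035,[0,0,0],0]]'

```text
clock: 43.78
ee_pos: [0.499, -0.0183, 0.3439]
ee_rot: [[-0.003, -1.0, 0.001], [0.001, 0.001, 1.0], [-1.0, 0.003, 0.001]]
contact_force: [0.4, -0.0, -1.1]
opening: 0.0444
```

```bash
python3 snap.py k1
python3 - <<'E'
from fit import *
import pickle
V=[pickle.load(open('k1.pkl','rb'))]
S=cam('scene');p=atz(S,proj(S,(.6091,.1654,.108))+[-11.8,-5.3],.108);print('scene guess',p)
for x0 in (p[:2],(.60,.15)): print(rim(V,'black',tuple(x0)),rim(V,'black',tuple(x0),1.8))
c=proj(V[0][0],p);print(c)
u,v=c.astype(int)
a=V[0][1][max(0,v-75):v+75,u-100:u+100];b=optics.capture('scene')[180:330,270:470];print(u,v)
save(np.hstack([a,b]),'k1.png')
E
```

```text
43.775 [ 0.49903673 -0.01834057  0.3439154 ]
scene guess [0.58886027 0.14060277 0.108     ]
(array([0.5892, 0.1399]), np.float64(0.854), 1) (array([0.5892, 0.1399]), np.float64(0.854), 1)
(array([0.5918, 0.1425]), np.float64(0.725), 1) (array([0.5892, 0.1398]), np.float64(0.854), 1)
[396.52579523 232.77840788]
396 232
```

View pics/k1.png

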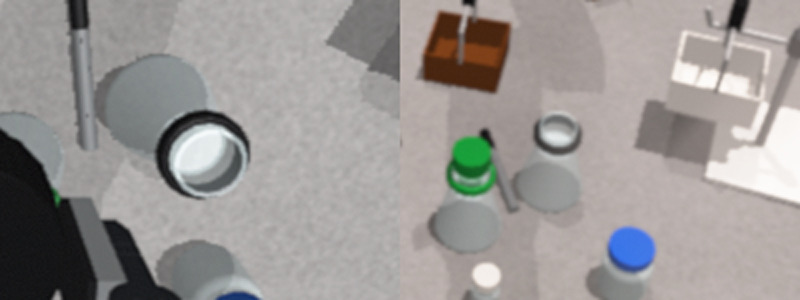

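The picture shows the black-banded flask upright at its new place, band centre at crop (203,153), which agrees with the fit of (0.589,0.140). It stands free of the pen. I'll go there.

Emit:
send_rows --deltas '[[0.035,[0.0344,-0.0181,0.0317],0],[0.035,[0.0344,-0.0181,0.0317],0],[0.035,[0.0344,-0.0181,0.0317],0],[0.035,[0.0344,-0.0181,0.0317],0],[0.035,[0.0344,-0.0181,0.0317],0]]'

```text
clock: 44.5
ee_pos: [0.5901, 0.141, 0.1721]
ee_rot: [[-0.0, -1.0, 0.0], [-0.0, 0.0, 1.0], [-1.0, 0.0, -0.0]]
contact_force: [-0.1, 0.3, -0.0]
opening: 0.0446
```

Emit:
send_rows --deltas '[[0.035,[0,0,0],0],[0.035,[0.02,0,0],0],[0.035,[0.013,0,0],0],[0.035,[0,0,0],0],[0.035,[0,0,0],0]]'

```text
clock: 45.12
ee_pos: [0.5905, 0.1389, 0.1415]
ee_rot: [[0.001, -1.0, 0.002], [0.0, 0.002, 1.0], [-1.0, -0.001, 0.0]]
contact_force: [0.5, -0.5, -0.8]
opening: 0.0447
```

```bash
python3 st.py .5895 .1403 .0985
```

```text
t 45.125 pos [0.5905 0.1389 0.1415] F [ 0.5 -0.5 -0.8] op 0.0447 d [0.043  0.0011 0.0014]
```

Emit:
send_rows --deltas '[[0.035,[0.015,0.0005,0.001],0],[0.035,[0.015,0,0],0],[0.035,[0.013,0,0],0],[0.035,[0.0,0,0],0],[0.035,[0,0,0],0]]'

```text
clock: 45.75
ee_pos: [0.5895, 0.14, 0.0969]
ee_rot: [[-0.001, -1.0, 0.002], [-0.0, 0.002, 1.0], [-1.0, 0.001, -0.0]]
contact_force: [-0.0, 0.5, -1.1]
opening: 0.0442
```

Emit:
send_rows --deltas '[[0.05,[0,0,0],0],[0.06,[0,0,0],0],[0.07,[0,0,0],0],[0.07,[-0.03,0,0],0],[0.07,[-0.06,0,0],0]]'

```text
clock: 46.38
ee_pos: [0.5885, 0.1399, 0.1864]
ee_rot: [[-0.005, -1.0, 0.002], [-0.0, 0.002, 1.0], [-1.0, 0.005, -0.0]]
contact_force: [1.3, -0.0, 0.5]
opening: 0.0702
```

Emit:
send_rows --deltas '[[0.07,[-0.04,0.02,-0.02],0],[0.07,[-0.04,0.02,-0.04],0],[0.07,[-0.04,0.02,-0.04],0],[0.07,[-0.03,0.02,-0.05],0],[0.07,[0,0.01,-0.04],0]]'

```text
clock: 47.0
ee_pos: [0.4991, -0.0514, 0.3403]
ee_rot: [[0.005, -1.0, 0.002], [-0.001, 0.002, 1.0], [-1.0, -0.005, -0.001]]
contact_force: [0.6, 0.0, -0.4]
opening: 0.0701
```

Emit:
send_rows --deltas '[[0.07,[0,0,0],0],[0.07,[0,0,0],0]]'

```text
clock: 47.25
ee_pos: [0.4994, -0.0497, 0.3376]
ee_rot: [[0.0, -1.0, 0.002], [0.0, 0.002, 1.0], [-1.0, -0.0, 0.0]]
contact_force: [-1.0, 0.4, -0.1]
opening: 0.07
```

```bash
python3 snap.py f1; sed -i 's/black=(.6091,.1654)/black=(.5895,.1403)/' drift.py; python3 seated.py blue yellow orange green black|tail -5
python3 - <<'E'
from fit import *
import pickle
from drift import M
V=[pickle.load(open('f1.pkl','rb'))]
def top(k):  # seated head: hull of head only, dz free in height
    C,im=V[0];c=proj(C,(*M[k],.14));px=np.linalg.norm(proj(C,(M[k][0],M[k][1]+.025,.14))-c);return c.round()
for k in M: print(k,top(k))
a=V[0][1][100:360];s=optics.capture('scene');d=optics.capture('side')
save(np.vstack([np.hstack([s[140:340,80:500]]),np.hstack([d[160:360,60:480]])]),'fin.png')
E
```

```text
47.25 [ 0.49940996 -0.04966948  0.33755185]
blue model 121 143 230 252 cover 0.86 seen 121 147 232 259
yellow model 174 196 248 270 cover 0.9 seen 175 199 249 278
orange model 234 254 246 269 cover 0.95 seen 233 257 247 277
green model 295 315 247 269 cover 0.83 seen 294 317 248 277
black model 339 360 227 248 cover 0.69 seen 337 357 230 255
scene blue [-1.1, -3.1] yellow [-0.5, -2.9] orange [-0.5, -2.9] green [0.6, -3.0] black [-1.1, -3.5] 
side blue [-23.4, -4.0] yellow [-0.0, -4.5] orange [-0.0, -4.8] green [0.3, -8.1] black [-0.3, -4.6] 
blue [-13. 199.]
yellow [108. 256.]
orange [222. 265.]
green [336. 279.]
black [433. 244.]
```

View pics/fin.png

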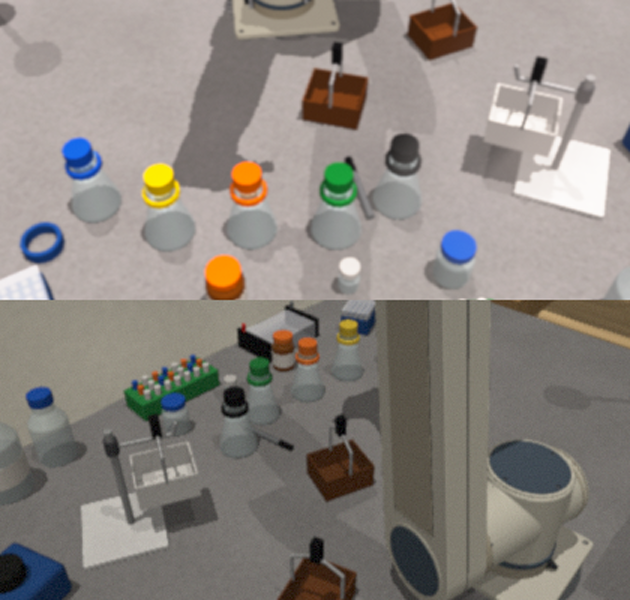

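The last view shows all five stoppers seated alike, the flasks upright, the basket level on the hook and the gripper clear. I'll hand in.

```bash
python3 -c "
from workcell import bot
o=bot.get_obs();print(o['clock'],o['contact_force'])
print(bot.close_job())"
```

```text
47.65 [ 0.82179394 -0.05000034 -0.01530813]
the job is handed in; nothing more can be done
None
```

All five stoppers were out, and each now sits in the flask with its own band colour. The white basket hangs on the stand's hook. I handed the job in at 47.65 s with the gripper clear of everything; no verdict is reported.

- **Final checks:** the last scene and side pictures show all flasks upright. The side view doesn't show the blue flask, because the arm hides it. Each head matched its expected seated position within a few pixels in the scene camera, and the gap between head and band looks the same on every flask. The basket looks level on the hook. I did not measure the final depth and tilt beyond that.
- **Fingertips shorter than stated:** the first basket grasp missed because the fingertips end about 35 mm short of the reported TCP, in all three cameras. I allowed for this from then on.
- **Black flask knocked:** it was pushed about 3 cm aside during the run. I found this before placing its stopper, re-measured it, and placed the stopper at the new position.
- **Disagreements and gaps:**
  - The first rim-fit model was several mm off, and I corrected it.
  - The side-camera colour check gave unreliable readings, so I did not use it.
  - The black flask's drift check read off from its first use at about 20 s, and I wrongly took that for a detection fault until later.
  - The vial and jar had not moved at about 43 s. I judged the tape, pen and amber jar only by eye.

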